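# Weigh a stacked order on the bench scale

### The job

Zero the empty scale with its small round key, then pile every carton there is in one neat, squared-up stack on the middle of the pan, long sides running front to back of the scale, with exactly one grey separator sheet between each carton and the next (none underneath, none on top; leave spare sheets lying apart, flat on the bench). With the stack complete and let go of, press the square key, then the plus-shaped key, then the bar key, each fully down and one at a time. Do not disturb the mug, the thread or the tape, and leave the stack standing neatly.

Things in the scene. Friction and masses are not known exactly. Their poses are not given: they have to be found in the camera images.
- scale: grey bench scale, fixed, 300 x 250 mm. Origin on the bench under the middle of its pan; +x to its back (away from the robot), +y to its left. Steel pan 180 (x) x 240 (y) mm, top 60 mm above the bench; in front a flat deck 40 mm high with four keys in a row along y at x = -150 mm, 54 mm apart, in an order that changes from start to start
- pan (a point): middle of the top face of the scale's pan, 60 mm above the bench, axes as the scale's
- key_round_top (a point): centre of the top face of one of the four white spring keys: small round cap, 20 mm across: the zero key. About 58 mm above the bench when up
- key_round (a joint): how far that key (round) is pressed: 0 up, 0.006 m fully down (about 4 N); it springs back
- key_square_top (a point): centre of the top face of one of the four white spring keys: square cap, 30 by 30 mm: the weigh key. About 58 mm above the bench when up
- key_square (a joint): how far that key (square) is pressed: 0 up, 0.006 m fully down (about 4 N); it springs back
- key_cross_top (a point): centre of the top face of one of the four white spring keys: plus-shaped cap, 34 mm over its arms: the add key. About 58 mm above the bench when up
- key_cross (a joint): how far that key (cross) is pressed: 0 up, 0.006 m fully down (about 4 N); it springs back
- key_bar_top (a point): centre of the top face of one of the four white spring keys: long narrow bar cap, 46 by 14 mm, its length running front to back: the print key. About 58 mm above the bench when up
- key_bar (a joint): how far that key (bar) is pressed: 0 up, 0.006 m fully down (about 4 N); it springs back
- carton1: shallow closed brown cardboard carton, 110 mm (x) by 58 mm (y) by 32 mm high, about 0.25 kg, paper seal on its lid; origin at the middle of its underside, z up. Three or four of the five numbered cartons are present; all are alike
- carton2: shallow closed brown cardboard carton, 110 mm (x) by 58 mm (y) by 32 mm high, about 0.25 kg, paper seal on its lid; origin at the middle of its underside, z up. Three or four of the five numbered cartons are present; all are alike
- carton3: shallow closed brown cardboard carton, 110 mm (x) by 58 mm (y) by 32 mm high, about 0.25 kg, paper seal on its lid; origin at the middle of its underside, z up. Three or four of the five numbered cartons are present; all are alike
- carton4: shallow closed brown cardboard carton, 110 mm (x) by 58 mm (y) by 32 mm high, about 0.25 kg, paper seal on its lid; origin at the middle of its underside, z up. Three or four of the five numbered cartons are present; all are alike
- carton5: shallow closed brown cardboard carton, 110 mm (x) by 58 mm (y) by 32 mm high, about 0.25 kg, paper seal on its lid; origin at the middle of its underside, z up. Three or four of the five numbered cartons are present; all are alike
- pad1: stiff plain grey-board separator sheet, 125 mm (x) by 64 mm (y) by 8 mm thick, 50 g; origin at the middle of its underside, z up. Three are always present, all alike
- pad2: stiff plain grey-board separator sheet, 125 mm (x) by 64 mm (y) by 8 mm thick, 50 g; origin at the middle of its underside, z up. Three are always present, all alike
- pad3: stiff plain grey-board separator sheet, 125 mm (x) by 64 mm (y) by 8 mm thick, 50 g; origin at the middle of its underside, z up. Three are always present, all alike
- thread_cone: cone of blue thread, 68 mm across, 115 mm tall, standing on the bench beyond the scale; bystander; origin at the middle of its underside
- mug: white mug, 80 mm across, 90 mm tall, standing on the bench beyond the scale; bystander; origin at the middle of its underside
- tape_roll: roll of clear tape lying flat, 100 mm across, 48 mm high, standing on the bench beyond the scale; bystander; origin at the middle of its underside
Mind the look-alikes: they are no part of the job. What is shaped like the pad2 but brown is not meant. Leave any turquoise look-alike of the carton4 alone.

How it is judged:
By the outcome, as a careful person would: the job done as asked, in the order asked, and still so for the second after the job is handed in, with the robot touching nothing.
Of carton1, carton2, carton3, carton4, carton5 only 3 to 4 are there at a start; the rules pass over those that are not, and their reading is None.
At some moment in a run one of carton1, carton2, carton3, carton4, carton5 may be knocked a few centimetres aside while the robot is not near it.
Once in a run the grip may slacken for a moment while it holds something.
It also fails if it takes over 210 s, if anything falls off the work surface, if the arm or the gripper's body presses on something with over 40 N, if the wrist force passes 120 N, or if a joint passes its speed limit or range.

### The arm

A 6-joint arm with a two-finger parallel gripper is mounted at the origin on the work surface. World frame = base frame: x ahead of the robot, y to its left, z up, the work surface at z = 0. Lengths are in m, angles in rad, forces in N, time in s.
With the tool pointing down it reaches from about 0.425 to 0.95 m from the base axis. Payload 14.7 kg.
Tool frame: the origin (TCP) lies midway between the tips of the shut fingers; the grasp point (between the pads) lies arm.grasp_offset behind it (arm.grasp_offset is the distance from the TCP to the grasp point, in m); z points along the fingers, y is the line along which they close (so a half turn about z gives the same grasp; the last joint's range is limited). The gripper opens to 85 mm and grips with 20 to 120 N. Pads are 22 mm wide; open, the fingers measure 114 mm over their backs; the gripper's body (76 mm by 85 mm) begins 54 mm behind the grasp point. The pads swing forward as they close: fully open they stand 13 mm farther back than shut.
Start: joints at [1.062, 0.48, 1.596, -0, 1.065, -0.047], TCP at [0.29, 0.582, 0.231] pointing down, gripper open.
Joint ranges: [-2.75, 2.75], [-0.82, 2.05], [0.23, 2.67], [-1.56, 4.7], [0.09, 2.69], [-2.92, 2.92]. Speed limits (rad/s): [1.89, 1.89, 2.39, 3.01, 3.01, 3.01].

### API

Orientations are given as a unit quaternion [x, y, z, w].
In Python, from plant import get_state, camera, job, arm gives the robot as it stands.
- The arm moves only by the shell command python3 -m creep 'ROWS'. ROWS is JSON, one flat list of numbers, 7 for each row, row after row: the shift along the tool's x, y, z in cm, then the turn, a rotation vector about the tool's x, y, z in rad, then the opening, from 0 (shut) to 1 (fully open). In form: [dx, dy, dz, ax, ay, az, fingers, dx, dy, dz, ax, ay, az, fingers, ...]. A call has 1 to 5 rows; each row is the pose to reach, as a shift and turn from the pose commanded when the call began, along the tool's axes at that moment; what a row does not reach only later rows make up. A row lasts 1/12 s, in which the tool goes at most 41.7 mm and 7.16 degrees, less where a joint would pass 70% of its speed; a pose out of reach is approached as far as the arm can. A call with a gripper value outside its range is refused whole. The fingers move at their own pace and stop on an object; the grip force is fixed at half the most. Time passes only in rows, so rows that repeat a pose let the fingers close. It gives the time, the measured TCP pose, the force, the opening and the grip force at its end, in the units of the state.
- get_state(): the state, without advancing time (a new reading comes with each control period).
- camera(name): name is "scene" or "top" or "wrist"; returns a dict with "img" (400x640x3 uint8, red, green, blue), "intrinsics" (3x3 intrinsics, pixels), "camera_from_world" (4x4, takes a point from world to camera coordinates); the wrist camera has in their place "tool_from_camera" (4x4, takes a point from camera to tool coordinates, whose origin is the TCP and whose axes are the flange's). Camera axes: x right, y up, looking along -z (the intrinsics and any distortion apply to the point x, -y, -z); pixel columns grow to the right and rows downward; lengths in m; the calibration is good to about 2 mm. A picture is of the moment at which its call begins: read the wrist's pose just before it. There is no depth.
- job.sign_off(): hands the job in; it is judged then, once.
The state is a dict: "time": time; "q": joint angles; "dq": joint speeds; "tau": joint torques, N m; "position": TCP position; "ee_rot": TCP orientation; "force": force on the tool from outside, world axes, zero at the start; "moment": the same for the moment, N m; "gripper_width": finger opening in m; "gripper_force": force on a finger pad.
Only numpy, scipy, OpenCV 4.12 (cv2) and the standard library are available. Lean on these libraries where they do the work, as an engineer would, in place of code of your own. Each camera call takes 0.05 s, during which the arm holds its last target. There are 200 camera calls.

## Working session

There is one attempt and no reset: what is moved stays moved. The work goes in short steps, Python scripts to look and compute and a shell command to move; the robot and the scene stay as the last step left them, time stands still between calls to the robot, and variables do not carry over. Pictures are saved under pics/ and viewed, at most 14 in all, crops included, and the job is handed in when it is done.

```bash
ls; mkdir -p pics; cat > h.py <<'E'
import numpy as np, cv2
from plant import get_state, camera, job, arm
from scipy.spatial.transform import Rotation as R
def save(n,f):
    c=camera(n); cv2.imwrite('pics/'+f,c['img'][:,:,::-1]); np.savez('pics/'+f+'.npz',**{k:v for k,v in c.items() if k!='name'}); return c
E
python3 - <<'E'
from h import *
for n in ('scene','top'):
    c=save(n,n+'0.png'); print(n,c['intrinsics'],c['camera_from_world'],[k for k in c])
s=get_state(); print(s, arm.grasp_offset)
c=save('wrist','w0.png'); print(c['tool_from_camera'])
a=cv2.imread('pics/scene0.png')
E
```

```text
pics
scene [[436.78260998   0.         325.08540848]
 [  0.         436.78260998 198.27520241]
 [  0.           0.           1.        ]] [[ 0.89818542  0.43954004 -0.00821573 -0.50976723]
 [-0.36004005  0.74619653  0.55996598  0.23546551]
 [ 0.25225802 -0.49999529  0.82847486 -1.59972767]
 [ 0.          0.          0.          1.        ]] ['img', 'intrinsics', 'camera_from_world']
top [[464.64522864   0.         310.62881994]
 [  0.         464.64522864 199.45279916]
 [  0.           0.           1.        ]] [[ 0.00845334 -0.99991503 -0.0099238  -0.06316072]
 [ 0.99482336  0.00740445  0.10134914 -0.59598878]
 [-0.10126705 -0.01072916  0.99480142 -1.36327786]
 [ 0.          0.          0.          1.        ]] ['img', 'intrinsics', 'camera_from_world']
{'time': 0.1, 'q': array([ 1.06238563e+00,  4.80769653e-01,  1.59679198e+00,  2.38656487e-05,
        1.06507695e+00, -4.65562678e-02]), 'dq': array([ 0.00254277, -0.00176506, -0.0026291 , -0.00052927, -0.00191073,
       -0.0006397 ]), 'tau': array([ 1.37534284e-03, -9.52244353e+01, -4.31038678e+01, -3.09278448e-04,
        4.97468747e-03,  1.25738310e-05]), 'position': array([0.28942453, 0.58161817, 0.23074325]), 'ee_rot': array([ 2.28885823e-01,  9.73453135e-01, -5.00100709e-04, -1.53295733e-04]), 'force': array([-0.3173724 ,  0.29231936,  0.50937052]), 'moment': array([-0.03669324,  0.01118388, -0.02961199]), 'gripper_force': 0.0, 'gripper_width': 0.08550568057351808} 0.0187
[[ 7.08434414e-04  9.59751010e-01  2.80851380e-01  7.13218637e-02]
 [ 9.99999157e-01 -3.74264629e-04 -1.24347960e-03  7.52507192e-04]
 [-1.08831806e-03  2.80852024e-01 -9.59750466e-01 -1.43310611e-01]
 [ 0.00000000e+00  0.00000000e+00  0.00000000e+00  1.00000000e+00]]
```

View pics/top0.png

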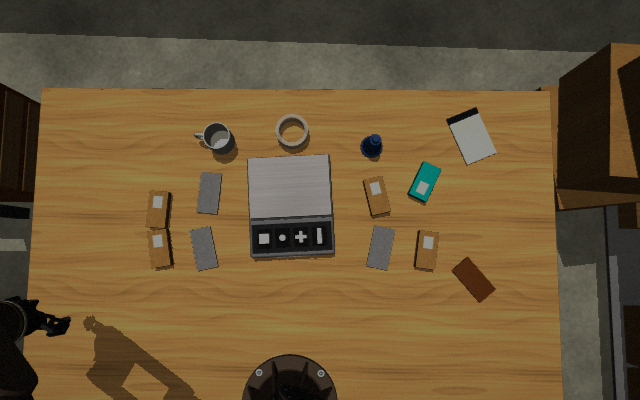

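View pics/scene0.png

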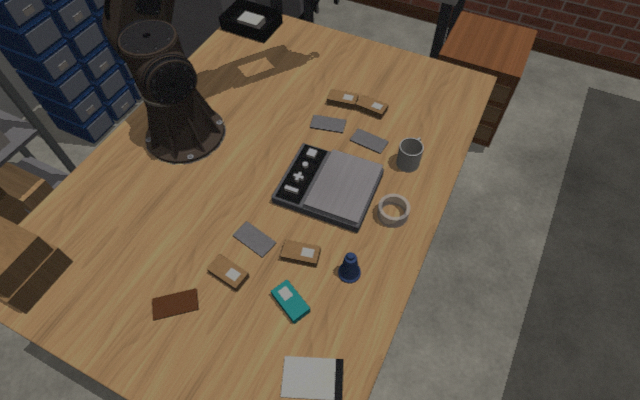

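Top view: the cartons are at (157,209), (159,248), (377,196) and (427,250). The grey sheets are at (209,193), (204,248) and (381,248). The keys run square (264,239), round (282,238), plus (301,237), bar (319,237). 
Candidates for a mix-up are the turquoise box at (424,182), the red-brown sheet at (473,279) and the white notepad at (471,136). By the description, none of these three belongs to the job.

```bash
python3 - <<'E'
from h import *
a=cv2.imread('pics/top0.png'); h=cv2.cvtColor(a,cv2.COLOR_BGR2HSV)
for n,(u,v) in dict(c1=(157,215),c2=(160,255),c3=(379,206),c4=(426,260),p=(209,193),p2=(204,248),p3=(381,248),wood=(350,300),wood2=(120,220),wood3=(180,150),brown=(473,279),pan=(290,190)).items(): print(n,h[v-1:v+2,u-1:u+2].reshape(-1,3).mean(0).round())
c=np.hstack([a[150:290,130:270],a[150:290,360:500]]); c=cv2.resize(c,(800,400),interpolation=cv2.INTER_CUBIC); k=cv2.resize(a[215:262,245:340],(800,200*2)[:1]+(200,),interpolation=cv2.INTER_CUBIC)
cv2.imwrite('pics/crop0.png',np.vstack([c,k]))
E
```

```text
c1 [ 17. 167. 127.]
c2 [ 17. 163. 126.]
c3 [ 16. 165. 129.]
c4 [ 17. 164. 130.]
p [17. 11. 98.]
p2 [24. 11. 98.]
p3 [22. 11. 99.]
wood [ 17. 156. 140.]
wood2 [ 17. 154. 140.]
wood3 [ 17. 154. 147.]
brown [ 12. 200.  76.]
pan [ 14.  17. 136.]
```

View pics/crop0.png

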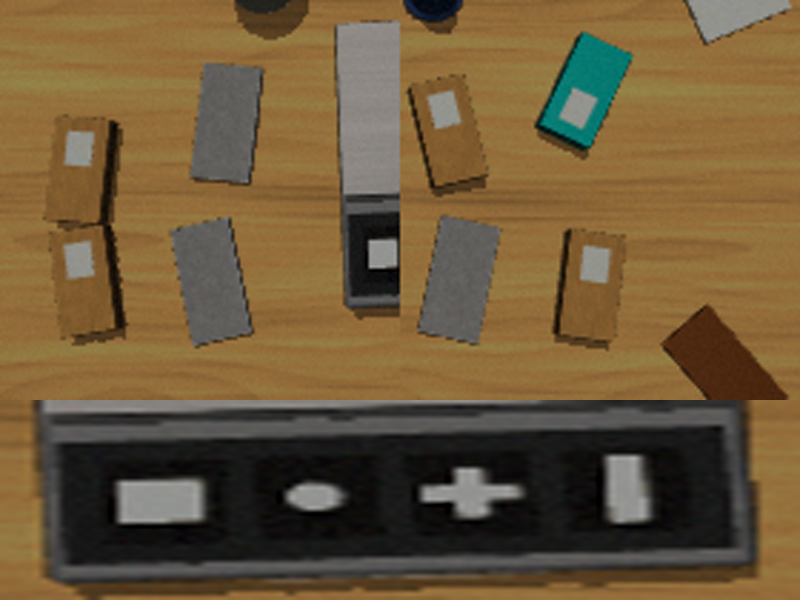

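The crop confirms four plain brown cartons with white seals, three grey sheets, and key order (left to right) square, round, plus, bar. I'll measure positions next.

```bash
cat >> h.py <<'E'
def ray(c,px,z,T=None):
    """pixels -> world points on plane z; T=world_from_camera for wrist"""
    K=c['intrinsics']; W=np.linalg.inv(c['camera_from_world']) if T is None else T
    px=np.atleast_2d(px).astype(float)
    d=np.c_[(px[:,0]-K[0,2])/K[0,0],-(px[:,1]-K[1,2])/K[1,1],-np.ones(len(px))]@W[:3,:3].T
    o=W[:3,3]; return o+d*((z-o[2])/d[:,2])[:,None]
def rect(P):
    """centre, size, yaw (deg, of long axis, -90..90 about world x) of 4+ points xy"""
    (cx,cy),(w,h),a=cv2.minAreaRect(np.float32(P[:,:2]*1000))
    if h>w: w,h,a=h,w,a+90
    return np.round([cx/1000,cy/1000],4),np.round([w,h],1),round((a+90)%180-90,2)
def tool():
    s=get_state(); T=np.eye(4); T[:3,:3]=R.from_quat(s['ee_rot']).as_matrix(); T[:3,3]=s['position']; return T
def to(p,yaw=None):
    """shift (cm) and turn (rad) from the present pose to TCP p, pointing down, finger line (tool y) at yaw+90 deg, i.e. object's long axis at yaw"""
    T=tool(); q=R.from_matrix(T[:3,:3]); d=T[:3,:3].T@(np.array(p)-T[:3,3])*100
    if yaw is None: yaw=np.degrees(np.arctan2(T[1,0],T[0,0]))
    best=None
    for k in (0,180):
        y=np.radians(yaw+k); x=np.array([np.cos(y),np.sin(y),0]); z=np.array([0,0,-1.]); G=np.c_[x,np.cross(z,x),z]
        r=(q.inv()*R.from_matrix(G)).as_rotvec()
        if best is None or np.linalg.norm(r)<np.linalg.norm(best): best=r
    print('shift',d.round(2),'turn',best.round(3),'q6',get_state()['q'][5].round(2))
E
python3 - <<'E'
from h import *
d=dict(np.load('pics/top0.png.npz')); a=cv2.imread('pics/top0.png'); h=cv2.cvtColor(a,cv2.COLOR_BGR2HSV)
C=dict(A=[(57,115),(113,120),(101,224),(45,218)],B=[(50,228),(104,224),(118,333),(62,338)],C=[(409,85),(464,75),(487,180),(434,190)],D=[(568,230),(625,235),(612,342),(558,338)])
for k,v in C.items():
    p=np.array(v)/2.857; p[:,1]+=150; p[:,0]+=130 if k in'AB' else 360-140
    print(k,*rect(ray(d,p-.3,.032)))
m=((h[:,:,1]<35)&(h[:,:,2]>75)&(h[:,:,2]<122)).astype(np.uint8)
for u,v in((209,193),(204,248),(381,248)):
    q=m*0; q[v-35:v+35,u-24:u+24]=m[v-35:v+35,u-24:u+24]
    n,l,st,_=cv2.connectedComponentsWithStats(q); y,x=np.where(l==l[v,u]); print('pad',*rect(ray(d,np.c_[x,y],.008)))
w=((h[:,:,1]<60)&(h[:,:,2]>140)).astype(np.uint8)
n,l,st,ce=cv2.connectedComponentsWithStats(w)
K=[]
for i in range(1,n):
    if st[i,4]>10 and 225<ce[i][1]<250 and 250<ce[i][0]<330: p=ray(d,ce[i],.058)[0]; K.append(p); print('key',ce[i].round(1),p.round(4),st[i,4])
    elif st[i,4]>10: print('white',ce[i].round(1),st[i])
K=np.array(K);f=np.polyfit(K[:,1],K[:,0],1);print('keyrow slope deg',np.degrees(np.arctan(f[0])))
p=np.array([(248,156),(328,154),(331,215),(249,219)]);print('pan',ray(d,p,.06).round(4),*rect(ray(d,p,.06)))
E
```

```text
A [0.5642 0.4009] [110.2  59.6] -4.32
B [0.4485 0.3909] [118.2  58.2] 8.76
C [ 0.6081 -0.2553] [114.   58.8] 11.84
D [ 0.449  -0.4028] [113.4  59.1] -6.13
pad [0.6178 0.2536] [122.7  61.8] -5.06
pad [0.4492 0.2648] [122.9  62. ] 13.04
pad [ 0.4555 -0.2691] [122.5  61.3] -11.82
white [290.2 120.4] [276 114  32  21 115]
white [472.8 138.5] [ 450  114   47   50 1323]
white [199.9 133.3] [195 131   9   5  19]
white [293.8 141.2] [281 134  25  12  70]
white [220.3 142.9] [212 138  17  10  86]
white [277.7 168. ] [249 155  79  33 855]
white [286.2 166. ] [283 165   7   4  11]
white [297.  165.3] [291 164  13   4  21]
white [319.5 169.6] [308 167  21   5  31]
white [323.1 172.8] [318 171  11   4  18]
white [309.8 173.4] [304 173  13   3  20]
white [319.7 179.2] [308 176  21   6  64]
white [422.  187.3] [416 181  13  14 101]
white [374.9 187.8] [370 182  11  13 104]
white [316.9 188.1] [313 187   8   3  11]
white [326.5 189.5] [322 186   8   9  26]
white [261.9 193.8] [250 189  30  13 171]
white [157.1 201.5] [153 196  10  12 102]
white [254.1 206.2] [251 203  10   9  41]
white [261.2 208. ] [258 206   8   5  13]
white [327.4 206.9] [324 206   7   3  15]
key [319.1 235.3] [ 0.4887 -0.0843  0.058 ] 52
key [300.5 236.4] [ 0.4853 -0.0301  0.058 ] 51
white [157.3 240.5] [153 235  10  12 102]
key [263.8 238.3] [0.4786 0.0768 0.058 ] 85
key [282.1 237.2] [0.4823 0.0236 0.058 ] 23
white [427.8 242.2] [423 236  10  13 109]
keyrow slope deg -3.522159603387403
pan [[ 0.7216  0.1281  0.06  ]
 [ 0.7291 -0.1091  0.06  ]
 [ 0.5482 -0.1187  0.06  ]
 [ 0.5346  0.121   0.06  ]] [0.6326 0.0046] [240.  187.1] -87.83
```

```bash
python3 -c "
from h import *
to([.4823,.0236,.13],3.5)"
```

```text
shift [-42.13 -41.36  10.12] turn [-0.001 -0.    -0.523] q6 -0.05
```

```bash
python3 -m creep '[-14,-14,3,0,0,-0.52,0,-14,-14,3,0,0,-0.52,0,-14,-14,3,0,0,-0.52,0,-14,-14,3,0,0,-0.52,0,-14,-14,3,0,0,-0.52,0]'; python3 -c "
from h import *
to([.4823,.0236,.13],3.5)"
```

```text
time: 0.57
position: [0.3525, 0.3924, 0.2009]
ee_rot: [-0.033, 0.999, -0.0, -0.0]
force: [1.5, -0.7, -0.6]
gripper_width: 0.026
gripper_force: 0.0
shift [-10.51 -37.65   7.1 ] turn [-0.    -0.     0.005] q6 -0.86
```

```bash
python3 -m creep '[-5.2,-18.8,3.5,0,0,0,0,-5.2,-18.8,3.5,0,0,0,0,-5.2,-18.8,3.5,0,0,0,0,-5.2,-18.8,3.5,0,0,0,0,-5.2,-18.8,3.5,0,0,0,0]' >/dev/null;  python3 -m creep '[-5.2,-18.8,3.5,0,0,0,0,-5.2,-18.8,3.5,0,0,0,0,-5.2,-18.8,3.5,0,0,0,0,-5.2,-18.8,3.5,0,0,0,0,-5.2,-18.8,3.5,0,0,0,0]' >/dev/null;  python3 -m creep '[0,0,0,0,0,0,0,0,0,0,0,0,0,0]';python3 - <<'E'
from h import *
to([.4823,.0236,.07],3.5)
T=tool();c=save('wrist','w1.png');W=T@c['tool_from_camera']
h=cv2.cvtColor(c['img'],cv2.COLOR_RGB2HSV);w=((h[:,:,1]<60)&(h[:,:,2]>140)).astype(np.uint8)
n,l,st,ce=cv2.connectedComponentsWithStats(w)
for i in range(1,n):
    if st[i,4]>150: print(ce[i].round(),st[i],ray(c,ce[i],.058,W)[0].round(4))
E
```

```text
time: 1.57
position: [0.4783, 0.0233, 0.1308]
ee_rot: [-0.027, 1.0, 0.0, -0.0]
force: [-0.4, 0.2, 0.3]
gripper_width: 0.0002
gripper_force: 0.0
shift [-0.4   0.    6.08] turn [ 0.    -0.001 -0.006] q6 -1.64
[  5. 156.] [   0   80   11  149 1473] [ 0.4504 -0.1904  0.058 ]
[610. 175.] [ 578   98   62  153 8463] [0.4411 0.2147 0.058 ]
[296. 135.] [224 133 136   4 467] [0.4261 0.002  0.058 ]
[422. 214.] [ 358  141  104  152 2871] [0.4755 0.0915 0.058 ]
[190. 220.] [ 119  142  175  139 3854] [ 0.4887 -0.0702  0.058 ]
[174. 219.] [ 161  188   28   63 1274] [ 0.4888 -0.0812  0.058 ]
[251. 219.] [ 226  197   51   46 1260] [ 0.4863 -0.0275  0.058 ]
[405. 218.] [ 383  198   45   42 1781] [0.4795 0.0801 0.058 ]
[328. 219.] [315 206  28  27 588] [0.4832 0.0264 0.058 ]
[564. 325.] [ 523  286   87   89 4708] [0.56  0.215 0.058]
[442. 300.] [427 295  25  15 206] [0.5434 0.1165 0.058 ]
[167. 311.] [ 134  297   90   43 2039] [ 0.5643 -0.0927  0.058 ]
[325. 346.] [319 332  14  28 308] [0.59   0.0303 0.058 ]
[ 14. 354.] [  0 335  34  38 933] [ 0.6112 -0.2182  0.058 ]
[218. 349.] [205 337  26  27 286] [ 0.5975 -0.0549  0.058 ]
[432. 349.] [420 337  26  25 287] [0.5876 0.1157 0.058 ]
```

View pics/w1.png

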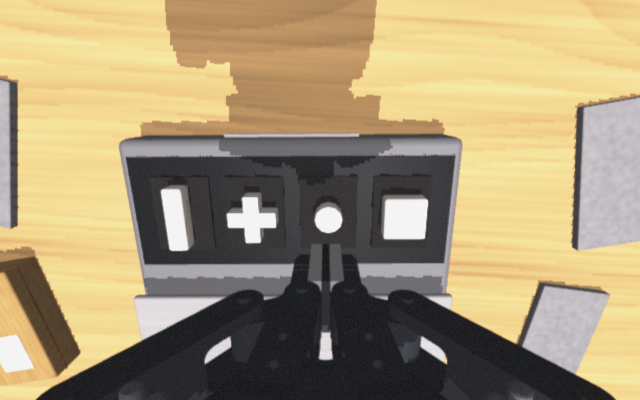

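Wrist view: bar (174,219), plus (251,219), round (328,219), square (405,218), which agrees with the top view to about 3 mm. Next I press round.

```bash
python3 -m creep '[-0.5,0.2,6,0,0,0,0,-0.5,0.2,6,0,0,0,0,-0.5,0.2,7.3,0,0,0,0,-0.5,0.2,7.7,0,0,0,0,-0.5,0.2,7.9,0,0,0,0]';python3 -m creep '[0,0,0.1,0,0,0,0,0,0,0.1,0,0,0,0,0,0,0.1,0,0,0,0]'
```

```text
time: 2.03
position: [0.4821, 0.0284, 0.0521]
ee_rot: [-0.03, 1.0, 0.0, -0.001]
force: [-7.3, 4.4, 25.0]
gripper_width: -0.0001
gripper_force: 12.7
time: 2.28
position: [0.4821, 0.0284, 0.0524]
ee_rot: [-0.03, 1.0, 0.0, -0.001]
force: [-5.9, 5.6, 11.1]
gripper_width: 0.0
gripper_force: 5.4
```

```bash
python3 -m creep '[0,0,0.1,0,0,0,0,0,0,0.2,0,0,0,0,0,0,0.2,0,0,0,0,0,0,0.2,0,0,0,0]';python3 -c "
from h import *
c=save('wrist','w2.png');cv2.imwrite('pics/w2c.png',c['img'][100:400,150:500,::-1])
s=save('scene','s2.png');cv2.imwrite('pics/s2c.png',cv2.resize(s['img'][130:230,260:400,::-1],None,fx=4,fy=4))"
```

```text
time: 2.62
position: [0.4822, 0.0284, 0.0517]
ee_rot: [-0.03, 1.0, 0.0, -0.0]
force: [-14.1, 5.7, 47.1]
gripper_width: -0.0001
gripper_force: 23.4
```

View pics/w2c.png

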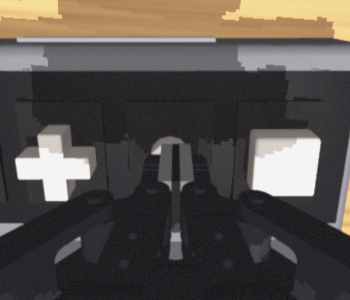

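```bash
python3 -m creep '[0,0,-4,0,0,0,0.5,0,0,-8,0,0,0,1,0,0,-12,0,0,0,1,0,0,-14,0,0,0,1,0,0,-14,0,0,0,1]';python3 - <<'E'
from h import *
d=dict(np.load('pics/top0.png.npz'))
S=dict(A=(157.1,201.5),B=(157.3,240.5),C=(374.9,187.8),D=(427.8,242.2))
G=dict(A=(.5642,.4009,-4.32),B=(.4485,.3909,8.76),C=(.6081,-.2553,11.84),D=(.449,-.4028,-6.13))
for k in S:
    p=ray(d,S[k],.032)[0]; x,y,a=G[k]; a=np.radians(a); e=p[:2]-[x,y]
    print(k,p.round(4),e@[np.cos(a),np.sin(a)],e@[-np.sin(a),np.cos(a)])
to([.545,-.25,.24],11.8)
E
```

```text
time: 3.13
position: [0.4855, 0.028, 0.1949]
ee_rot: [-0.03, 1.0, -0.0, 0.004]
force: [1.5, -0.1, 0.5]
gripper_width: 0.0607
gripper_force: 0.0
A [0.5867 0.4025 0.032 ] 0.022270024801633967 0.0032968583306207788
B [0.47  0.397 0.032] 0.022215682435720977 0.0027553912524165324
C [ 0.6328 -0.2508  0.032 ] 0.025104575774340963 -0.0006770081468582851
D [ 0.4717 -0.4062  0.032 ] 0.022945338747012926 -0.0009824209006364683
shift [ -4.32 -28.11  -4.46] turn [-0.001  0.008 -0.147] q6 -1.63
```

```bash
python3 -m creep '[-5.5,-14,-1,0,0,-0.15,1,-5.5,-14,-1,0,0,-0.15,1,-5.5,-14,-1,0,0,-0.15,1,-5.5,-14,-1,0,0,-0.15,1,-5.5,-14,-1,0,0,-0.15,1]' >/dev/null
python3 -m creep '[-3,-15.5,-1,0,0,0,1,-3,-15.5,-1,0,0,0,1,-3,-15.5,-1,0,0,0,1,-3,-15.5,-1,0,0,0,1,-3,-15.5,-1,0,0,0,1]' ; cat >> h.py <<'E'
def look(z,kind,near,name,tol=.05,show=False):
    """wrist view: seals (kind 'c', plane .032+z) or pads ('p') or near point; returns fits"""
    T=tool(); c=save('wrist',name); W=T@c['tool_from_camera']; h=cv2.cvtColor(c['img'],cv2.COLOR_RGB2HSV)
    if kind=='c': m=(h[:,:,1]<60)&(h[:,:,2]>150); lim=(15,30)
    else: m=(h[:,:,1]<45)&(h[:,:,2]>70)&(h[:,:,2]<250); lim=(55,110)
    m=cv2.morphologyEx(m.astype(np.uint8),cv2.MORPH_OPEN,np.ones((3,3)))
    out=[]
    for q in cv2.findContours(m,cv2.RETR_EXTERNAL,cv2.CHAIN_APPROX_NONE)[0]:
        if cv2.contourArea(q)<150: continue
        P=ray(c,q[:,0],z,W); C,s,a=rect(P)
        if np.hypot(*(C-near))<tol: print(kind,C,s,a,'area',cv2.contourArea(q)); out.append((C,s,a))
    return out
E
python3 - <<'E'
from h import *
T=tool(); print(T[:3,3].round(4),np.degrees(np.arctan2(T[1,0],T[0,0])))
look(.032,'c',[.6328,-.2508],'w3.png')
E
```

```text
time: 3.97
position: [0.6098, -0.2595, 0.2101]
ee_rot: [-0.103, 0.995, -0.001, 0.001]
force: [-1.4, 0.0, 0.3]
gripper_width: 0.0855
gripper_force: 0.0
[ 0.6098 -0.2595  0.2101] -168.17395124525208
c [ 0.6343 -0.2485] [36.5 27.6] 12.8 area 864.0
```

View pics/w3.png

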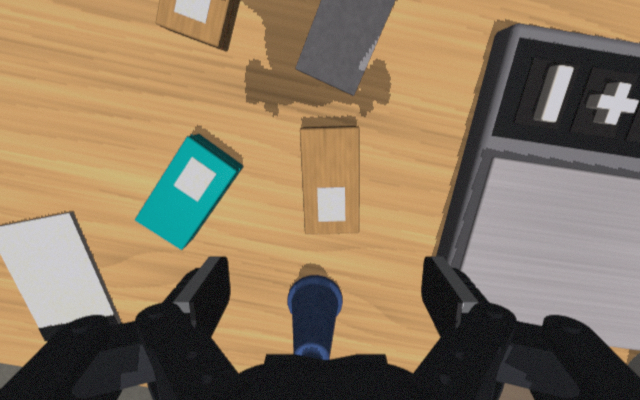

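The wrist view shows the carton with corners at about (302,127), (358,127), (359,233), (306,233), its seal at (331,204), and the turquoise box to the left.

```bash
python3 - <<'E'
from h import *
c=dict(np.load('pics/w3.png.npz')); W=tool()@c['tool_from_camera']
P=ray(c,[(302,127),(358,127),(359,233),(306,233)],.032,W); print(P.round(4),*rect(P),P.mean(0))
g=cv2.cvtColor(c['img'],cv2.COLOR_RGB2HSV); x=slice(312,318)
print(g[115:140,x].mean(1).round().tolist()); print(g[225:242,350:356].mean(1).round().tolist())
to([.609,-.2555,.027],12)
E
```

```text
[[ 0.5623 -0.2887  0.032 ]
 [ 0.5512 -0.236   0.032 ]
 [ 0.6573 -0.2095  0.032 ]
 [ 0.6688 -0.2643  0.032 ]] [ 0.6098 -0.2491] [110.3  56. ] 12.92 [ 0.60991458 -0.24961841  0.032     ]
[[16.0, 124.0, 178.0], [16.0, 123.0, 179.0], [16.0, 122.0, 156.0], [16.0, 122.0, 133.0], [16.0, 121.0, 129.0], [16.0, 121.0, 128.0], [16.0, 119.0, 126.0], [16.0, 122.0, 124.0], [16.0, 120.0, 125.0], [16.0, 118.0, 125.0], [17.0, 121.0, 123.0], [16.0, 125.0, 100.0], [15.0, 124.0, 75.0], [16.0, 128.0, 113.0], [16.0, 129.0, 152.0], [16.0, 131.0, 174.0], [16.0, 131.0, 182.0], [16.0, 131.0, 183.0], [16.0, 131.0, 184.0], [16.0, 131.0, 185.0], [16.0, 132.0, 185.0], [16.0, 131.0, 186.0], [17.0, 132.0, 184.0], [16.0, 132.0, 184.0], [16.0, 132.0, 184.0]]
[[16.0, 131.0, 180.0], [16.0, 130.0, 178.0], [16.0, 130.0, 179.0], [16.0, 131.0, 179.0], [16.0, 132.0, 180.0], [16.0, 132.0, 180.0], [16.0, 131.0, 179.0], [16.0, 130.0, 177.0], [16.0, 126.0, 189.0], [16.0, 124.0, 202.0], [16.0, 122.0, 206.0], [17.0, 123.0, 206.0], [16.0, 122.0, 206.0], [16.0, 124.0, 205.0], [16.0, 124.0, 203.0], [16.0, 125.0, 198.0], [16.0, 123.0, 195.0]]
shift [-0.07  0.13 18.25] turn [-0.001  0.001 -0.003] q6 -2.22
```

```bash
python3 -m creep '[-0.15,0.85,4,0,0,-0.01,1,-0.15,0.85,8,0,0,-0.01,1,-0.15,0.85,12,0,0,-0.01,1,-0.15,0.85,15,0,0,-0.01,1,-0.15,0.85,17,0,0,-0.01,1]' >/dev/null
python3 -m creep '[0,0,2,0,0,0,1,0,0,3.7,0,0,0,1,0,0,3.7,0,0,0,1,0,0,3.7,0,0,0,0,0,0,3.7,0,0,0,0]' 
python3 -m creep '[0,0,0,0,0,0,0,0,0,0,0,0,0,0,0,0,0,0,0,0,0,0,0,0,0,0,0,0]'
```

```text
time: 4.85
position: [0.608, -0.2459, 0.0037]
ee_rot: [-0.109, 0.994, -0.0, 0.001]
force: [0.8, -3.2, 1.6]
gripper_width: 0.0645
gripper_force: 1.5
time: 5.18
position: [0.6084, -0.2462, 0.0044]
ee_rot: [-0.109, 0.994, -0.001, 0.001]
force: [-0.4, 2.5, 6.2]
gripper_width: 0.0567
gripper_force: 64.8
```

```bash
python3 -m creep '[0,0,-4,0,0,0,0,0,0,-8,0,0,0,0,0,0,-12,0,0,0,0,0,0,-12,0,0,0,0,0,0,-12,0,0,0,0]' ;python3 -c "
from h import *
to([.634,.007,.1],3.4)"
```

```text
time: 5.6
position: [0.6091, -0.2468, 0.1263]
ee_rot: [-0.109, 0.994, -0.002, 0.003]
force: [-0.2, 0.3, -2.3]
gripper_width: 0.0569
gripper_force: 66.0
shift [-7.92 24.25  2.58] turn [-0.003  0.005  0.159] q6 -2.22
```

```bash
python3 -m creep '[-4,12.1,0,0,0,0.08,0,-4,12.1,0,0,0,0.08,0,-4,12.1,0,0,0,0.08,0,-4,12.1,0,0,0,0.08,0]' >/dev/null
python3 -m creep '[-3,12.4,1,0,0,0.08,0,-3,12.4,1,0,0,0.08,0,-3,12.4,1,0,0,0.08,0,-3,12.4,1,0,0,0.08,0,-3,12.4,1,0,0,0.08,0]' >/dev/null
python3 -m creep '[0,0,0,0,0,0,0,0,0,0,0,0,0,0,0,0,0,0,0,0,0]'; python3 -c "
from h import *
to([.634,.007,.066],3.4)"
```

```text
time: 6.6
position: [0.6326, 0.0063, 0.1122]
ee_rot: [-0.028, 1.0, -0.0, -0.0]
force: [-0.7, -0.2, -1.2]
gripper_width: 0.0567
gripper_force: 71.0
shift [-0.15  0.07  4.62] turn [-0.    -0.    -0.003] q6 -1.67
```

```bash
python3 -m creep '[-0.15,0.07,2,0,0,0,0,-0.15,0.07,4,0,0,0,0,-0.15,0.07,4.5,0,0,0,0,-0.15,0.07,4.7,0,0,0,0,-0.15,0.07,4.8,0,0,0,0]' 
python3 -m creep '[0,0,0,0,0,0,0,0,0,0.05,0,0,0,0,0,0,0.05,0,0,0,0]'
```

```text
time: 7.02
position: [0.6335, 0.0074, 0.0645]
ee_rot: [-0.029, 1.0, -0.0, -0.001]
force: [-3.6, -0.3, 3.4]
gripper_width: 0.0569
gripper_force: 71.6
time: 7.27
position: [0.6347, 0.0079, 0.0645]
ee_rot: [-0.029, 1.0, -0.0, 0.001]
force: [-0.9, -2.0, 1.2]
gripper_width: 0.0566
gripper_force: 71.4
```

```bash
python3 -m creep '[0,0,0.05,0,0,0,0,0,0,0.05,0,0,0,0.75,0,0,0.05,0,0,0,0.85,0,0,0.05,0,0,0,1,0,0,0.05,0,0,0,1]' 
python3 -m creep '[0,0,-4,0,0,0,1,0,0,-8,0,0,0,1,0,0,-12,0,0,0,1,0,0,-16,0,0,0,1,0,0,-20,0,0,0,1]' >/dev/null
python3 -m creep '[0,0,0,0,0,0,1,0,0,0,0,0,0,1,0,0,0,0,0,0,1]'
python3 - <<'E'
from h import *
look(.092,'c',[.66,.007],'w4.png')
c=save('top','top4.png')
E
```

```text
time: 7.68
position: [0.6343, 0.0083, 0.0634]
ee_rot: [-0.029, 1.0, 0.0, 0.0]
force: [-0.5, 0.5, -0.8]
gripper_width: 0.0855
gripper_force: 0.0
time: 8.35
position: [0.6339, 0.0084, 0.2631]
ee_rot: [-0.029, 1.0, 0.0, -0.0]
force: [0.3, 0.7, 0.7]
gripper_width: 0.0855
gripper_force: 0.0
c [0.6606 0.0105] [36.  28.2] 3.35 area 907.0
c [0.6283 0.0085] [216.9 161.3] -86.55 area 25090.0
```

View pics/w4.png

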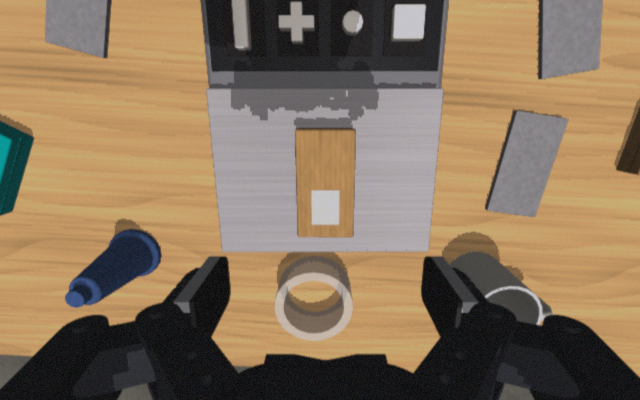

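The first carton stands on the pan with its corners at (296,128), (354,128), (353,236), (297,237). The pan's corners are at (207,88), (442,88), (428,250), (222,251).

```bash
python3 - <<'E'
from h import *
c=dict(np.load('pics/w4.png.npz')); W=tool()@c['tool_from_camera']
P=ray(c,[(207,88),(442,88),(428,250),(222,251)],.06,W); print(P.round(4)[:,:2].tolist(),*rect(P),P.mean(0))
P=ray(c,[(296,128),(354,128),(353,236),(297,237)],.092,W); print(P.round(4)[:,:2].tolist(),*rect(P),P.mean(0))
to([.4555,-.2665,.2],-11.8)
E
```

```text
[[0.5513, -0.1141], [0.5374, 0.1209], [0.7136, 0.1327], [0.7287, -0.1044]] [0.6325 0.0085] [237.6 177.7] -86.36 [0.63277637 0.00877864 0.06      ]
[[0.5831, -0.0212], [0.5799, 0.0332], [0.6886, 0.0412], [0.693, -0.0165]] [0.6361 0.0083] [110.   57.9] 4.24 [0.63615408 0.00918757 0.092     ]
shift [ 19.34 -26.41   6.22] turn [-0.    -0.002  0.264] q6 -1.66
```

```bash
python3 -m creep '[10,-13.5,3,0,0,0.26,1,10,-13.5,3,0,0,0.26,1,10,-13.5,3,0,0,0.26,1,10,-13.5,3,0,0,0.26,1,10,-13.5,3,0,0,0.26,1]' >/dev/null
python3 -c "
from h import *
to([.4555,-.2665,.2],-11.8)"
```

```text
shift [  5.36 -14.44   3.1 ] turn [-0.001 -0.006  0.002] q6 -1.67
```

```bash
python3 -m creep '[5.4,-14.4,3,0,0,0,1,5.4,-14.4,3,0,0,0,1,5.4,-14.4,3,0,0,0,1,5.4,-14.4,3,0,0,0,1,5.4,-14.4,3,0,0,0,1]' >/dev/null
python3 -m creep '[0,0,0,0,0,0,1,0,0,0,0,0,0,1,0,0,0,0,0,0,1]'
python3 - <<'E'
from h import *
o=look(.008,'p',[.4555,-.267],'w5.png')
C,s,a=o[0]; to([*C,.02],a); to([*C,.0],a)
E
```

```text
time: 9.53
position: [0.4608, -0.2617, 0.2029]
ee_rot: [0.1, 0.995, 0.0, -0.0]
force: [-0.2, 0.9, 0.4]
gripper_width: 0.0856
gripper_force: 0.0
p [ 0.4572 -0.2668] [123.1  63.4] -11.52 area 6783.0
shift [ 0.26 -0.59 18.31] turn [ 0.    -0.     0.001] q6 -1.94
shift [ 0.26 -0.59 20.31] turn [ 0.    -0.     0.001] q6 -1.94
```

```bash
python3 -m creep '[0.26,-0.59,4,0,0,0,0.89,0.26,-0.59,8,0,0,0,0.89,0.26,-0.59,12,0,0,0,0.89,0.26,-0.59,16,0,0,0,0.89,0.26,-0.59,18,0,0,0,0.89]' >/dev/null
python3 -m creep '[0,0,1.5,0,0,0,0.89,0,0,2.3,0,0,0,0.89,0,0,2.3,0,0,0,0.89]'
python3 -m creep '[0,0,0.1,0,0,0,0.89,0,0,0.2,0,0,0,0.89,0,0,0.2,0,0,0,0.89]'
python3 -m creep '[0,0,0.15,0,0,0,0.89,0,0,0.2,0,0,0,0.89,0,0,0.2,0,0,0,0.89]'
python3 -m creep '[0,0,0.15,0,0,0,0.89,0,0,0.2,0,0,0,0.89,0,0,0.2,0,0,0,0.89]'
```

```text
time: 10.25
position: [0.4565, -0.2666, -0.0011]
ee_rot: [0.1, 0.995, 0.001, -0.001]
force: [-0.0, 0.4, 1.3]
gripper_width: 0.0758
gripper_force: 0.0
time: 10.5
position: [0.4575, -0.2681, -0.0007]
ee_rot: [0.101, 0.995, -0.0, 0.001]
force: [-0.3, -0.7, -1.4]
gripper_width: 0.0763
gripper_force: 0.0
time: 10.75
position: [0.4569, -0.2679, -0.0034]
ee_rot: [0.101, 0.995, -0.0, 0.0]
force: [-0.3, -0.2, 1.1]
gripper_width: 0.0761
gripper_force: 0.0
time: 11.0
position: [0.4566, -0.2678, -0.0058]
ee_rot: [0.101, 0.995, 0.0, -0.0]
force: [-0.8, -0.3, -0.5]
gripper_width: 0.0759
gripper_force: 0.0
```

```bash
python3 -m creep '[0,0,0.1,0,0,0,0.84,0,0,0.2,0,0,0,0.84,0,0,0.2,0,0,0,0.84]'
python3 -m creep '[0,0,0.1,0,0,0,0.84,0,0,0.1,0,0,0,0.84,0,0,0.1,0,0,0,0.84]'
```

```text
time: 11.25
position: [0.4566, -0.2677, -0.0079]
ee_rot: [0.101, 0.995, 0.0, -0.0]
force: [-0.0, 0.4, 0.4]
gripper_width: 0.0715
gripper_force: 0.0
time: 11.5
position: [0.4567, -0.2678, -0.0083]
ee_rot: [0.101, 0.995, -0.0, 0.0]
force: [-3.4, 1.9, 12.5]
gripper_width: 0.0718
gripper_force: 6.3
```

```bash
python3 -m creep '[0,0,-0.36,0,0,0,0.84,0,0,-0.36,0,0,0,0.8,0,0,-0.36,0,0,0,0,0,0,-0.36,0,0,0,0,0,0,-0.36,0,0,0,0]'
python3 -m creep '[0,0,0,0,0,0,0,0,0,0,0,0,0,0,0,0,0,0,0,0,0]'
python3 -m creep '[0,0,-4,0,0,0,0,0,0,-8,0,0,0,0,0,0,-12,0,0,0,0,0,0,-15,0,0,0,0,0,0,-15,0,0,0,0]'
python3 -m creep '[0,0,0,0,0,0,0,0,0,0,0,0,0,0]'
python3 - <<'E'
from h import *
to([.634,.0075,.15],3.4)
c=save('wrist','w6.png')
E
```

```text
time: 11.92
position: [0.457, -0.268, -0.0044]
ee_rot: [0.101, 0.995, -0.0, 0.0]
force: [-3.0, 1.1, 21.0]
gripper_width: 0.0623
gripper_force: 60.5
time: 12.17
position: [0.457, -0.268, -0.0044]
ee_rot: [0.101, 0.995, -0.0, 0.0]
force: [-3.1, 1.4, 21.1]
gripper_width: 0.0623
gripper_force: 60.5
time: 12.58
position: [0.4593, -0.2694, 0.1504]
ee_rot: [0.101, 0.995, -0.002, 0.004]
force: [1.4, -1.6, -0.1]
gripper_width: 0.0618
gripper_force: 68.1
time: 12.75
position: [0.4564, -0.2676, 0.1445]
ee_rot: [0.101, 0.995, 0.0, -0.0]
force: [-0.6, 0.1, -0.4]
gripper_width: 0.0618
gripper_force: 68.1
shift [-11.88  30.51  -0.55] turn [ 0.    -0.    -0.261] q6 -1.96
```

View pics/w6.png

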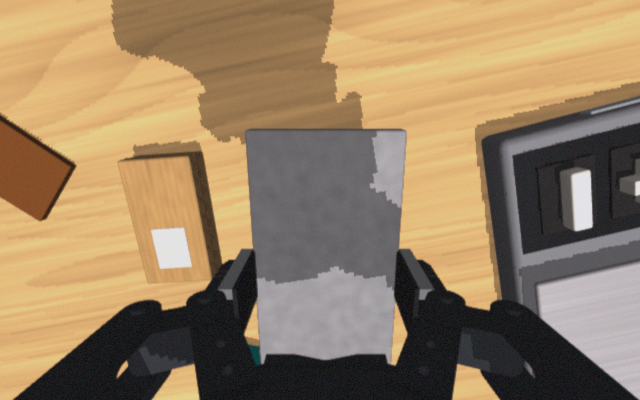

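The sheet is held squarely between the fingers, with its near edge at row 130, and the brown carton beside it was not touched.

```bash
python3 -m creep '[-6,15,0,0,0,-0.26,0,-6,15,0,0,0,-0.26,0,-6,15,0,0,0,-0.26,0,-6,15,0,0,0,-0.26,0,-6,15,0,0,0,-0.26,0]' >/dev/null
python3 -m creep '[0,0,0,0,0,0,0]'
python3 -c "
from h import *
to([.636,.0083,.1],3.4)"
```

```text
time: 13.3
position: [0.5455, -0.1309, 0.1431]
ee_rot: [-0.031, 1.0, 0.0, -0.001]
force: [-0.3, 0.5, -0.5]
gripper_width: 0.0619
gripper_force: 68.1
shift [-9.9  13.33  4.3 ] turn [ 0.001 -0.003  0.002] q6 -1.92
```

```bash
python3 -m creep '[-9.9,13.3,0,0,0,0,0,-9.9,13.3,0,0,0,0,0,-9.9,13.3,0,0,0,0,0,-9.9,13.3,1,0,0,0,0,-9.9,13.3,3,0,0,0,0]' >/dev/null
python3 -m creep '[0,0,0.5,0,0,0,0,0,0,0.5,0,0,0,0,0,0,0.5,0,0,0,0]'
python3 -c "
from h import *
to([.636,.0083,.088],3.4)"
```

```text
time: 13.97
position: [0.6355, 0.0043, 0.1092]
ee_rot: [-0.028, 1.0, -0.0, -0.001]
force: [-0.1, -0.8, -0.0]
gripper_width: 0.0618
gripper_force: 68.1
shift [-0.07  0.39  2.12] turn [ 0.    -0.002 -0.002] q6 -1.67
```

```bash
python3 -m creep '[-0.1,0.4,0.8,0,0,0,0,-0.1,0.4,1.6,0,0,0,0,-0.1,0.4,2.0,0,0,0,0,-0.1,0.4,2.1,0,0,0,0,-0.1,0.4,2.1,0,0,0,0]'
python3 -m creep '[0,0,0.05,0,0,0,0,0,0,0.1,0,0,0,0,0,0,0.1,0,0,0,0]'
```

```text
time: 14.38
position: [0.6371, 0.0095, 0.0886]
ee_rot: [-0.029, 1.0, -0.0, -0.0]
force: [0.3, -0.6, 0.8]
gripper_width: 0.0616
gripper_force: 68.1
time: 14.63
position: [0.6376, 0.0097, 0.0881]
ee_rot: [-0.029, 1.0, -0.0, 0.0]
force: [-0.1, 0.5, -0.4]
gripper_width: 0.0615
gripper_force: 68.1
```

```bash
python3 -m creep '[0.15,-0.14,0,0,0,0,0,0.15,-0.14,0.05,0,0,0,0,0.15,-0.14,0.1,0,0,0,0,0.15,-0.14,0.1,0,0,0,0]'
python3 -m creep '[0,0,0.05,0,0,0,0,0,0,0.05,0,0,0,0]'
```

```text
time: 14.97
position: [0.6359, 0.0081, 0.0878]
ee_rot: [-0.029, 1.0, -0.0, 0.0]
force: [-4.2, -0.6, 12.2]
gripper_width: 0.0615
gripper_force: 69.6
time: 15.13
position: [0.636, 0.008, 0.0877]
ee_rot: [-0.029, 1.0, -0.0, 0.0]
force: [-7.5, -1.7, 20.8]
gripper_width: 0.062
gripper_force: 70.4
```

```bash
python3 -m creep '[0,0,-0.1,0,0,0,0,0,0,-0.1,0,0,0,0.8,0,0,-0.1,0,0,0,0.85,0,0,-0.1,0,0,0,1,0,0,-0.1,0,0,0,1]' 
python3 -m creep '[0,0,-4,0,0,0,1,0,0,-8,0,0,0,1,0,0,-12,0,0,0,1,0,0,-16,0,0,0,1,0,0,-18,0,0,0,1]' >/dev/null
python3 -m creep '[0,0,0,0,0,0,1,0,0,0,0,0,0,1,0,0,0,0,0,0,1]'
python3 - <<'E'
from h import *
look(.1,'p',[.636,.008],'w7.png',.1)
to([.449,-.400,.2],-6.1)
E
```

```text
time: 15.55
position: [0.636, 0.0082, 0.0872]
ee_rot: [-0.029, 1.0, 0.0, -0.0]
force: [0.1, 1.0, 0.1]
gripper_width: 0.0854
gripper_force: 0.0
time: 16.22
position: [0.6355, 0.0083, 0.2666]
ee_rot: [-0.029, 1.0, 0.0, -0.001]
force: [-0.2, -1.3, -1.2]
gripper_width: 0.0852
gripper_force: 0.0
p [0.5924 0.0062] [227.1 211.3] 3.5 area 39411.0
shift [ 20.96 -39.68   6.64] turn [ 0.    -0.002  0.165] q6 -1.66
```

View pics/w7.png

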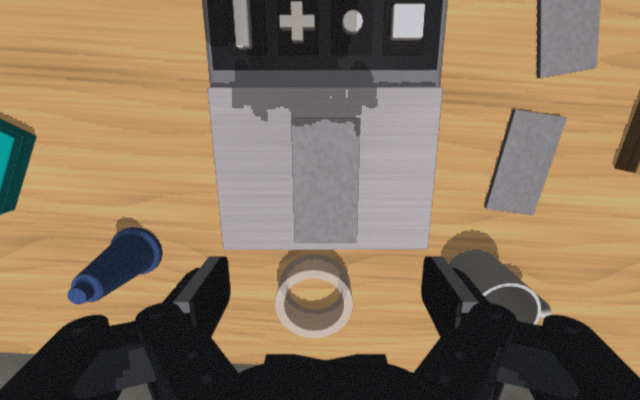

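The sheet lies square on the carton, with corners at about (291,117), (361,117), (357,242), (294,243). Next is carton D.

```bash
python3 - <<'E'
from h import *
c=dict(np.load('pics/w7.png.npz')); W=tool()@c['tool_from_camera']
P=ray(c,[(291,117),(361,117),(357,242),(294,243)],.1,W); print(P.round(4)[:,:2].tolist(),*rect(P),P.mean(0))
E
python3 -m creep '[7,-13.3,2,0,0,0.1,1,7,-13.3,2,0,0,0.1,1,7,-13.3,2,0,0,0.1,1,7,-13.3,2,0,0,0.1,1,7,-13.3,2,0,0,0.1,1]' >/dev/null
python3 -m creep '[7,-13,2,0,0,0.06,1,7,-13,2,0,0,0.06,1,7,-13,2,0,0,0.06,1,7,-13,2,0,0,0.06,1,7,-13,2,0,0,0.06,1]' >/dev/null
python3 -c "
from h import *
to([.449,-.400,.2],-6.1)"
```

```text
[[0.5752, -0.0259], [0.5714, 0.0383], [0.6954, 0.0453], [0.7002, -0.0191]] [0.6358 0.0096] [125.4  64.7] 3.23 [0.63554186 0.00966376 0.1       ]
shift [  3.15 -14.58   2.55] turn [ 0.001 -0.003  0.002] q6 -2.0
```

```bash
python3 -m creep '[3.2,-14.2,2,0,0,0,1,3.2,-14.2,2,0,0,0,1,3.2,-14.2,2,0,0,0,1,3.2,-14.2,2,0,0,0,1,3.2,-14.2,2,0,0,0,1]' >/dev/null
python3 -m creep '[0,0,0,0,0,0,1,0,0,0,0,0,0,1,0,0,0,0,0,0,1]'
cat >> h.py <<'E'
def carton(z,near,name,tol=.05):
    """carton centre from its seal, 24 mm toward world +x end; z = height of its top"""
    o=[q for q in look(z,'c',near,name,tol) if 30<q[1][0]<42 and 22<q[1][1]<33]
    C,s,a=o[0]; r=np.radians(a); C=C-.024*np.array([np.cos(r),np.sin(r)]); print('centre',C.round(4),a); return C,a
E
python3 - <<'E'
from h import *
C,a=carton(.032,[.4717,-.403],'w8.png'); to([*C,.004],a)
E
```

```text
time: 17.77
position: [0.4527, -0.3923, 0.2071]
ee_rot: [0.05, 0.999, 0.0, -0.0]
force: [-0.1, 0.3, 0.6]
gripper_width: 0.0856
gripper_force: 0.0
c [ 0.4741 -0.4033] [36.4 27.5] -6.88 area 891.5
centre [ 0.4503 -0.4004] -6.88
shift [ 0.17 -0.84 20.33] turn [ 0.   -0.    0.02] q6 -2.24
```

```bash
python3 -m creep '[0.17,-0.84,4,0,0,0.02,1,0.17,-0.84,8,0,0,0.02,1,0.17,-0.84,12,0,0,0.02,1,0.17,-0.84,16,0,0,0.02,1,0.17,-0.84,18.5,0,0,0.02,1]' >/dev/null
python3 -m creep '[0,0,1,0,0,0,1,0,0,1.8,0,0,0,1,0,0,1.8,0,0,0,1,0,0,1.8,0,0,0,0,0,0,1.8,0,0,0,0]' 
python3 -m creep '[0,0,0,0,0,0,0,0,0,0,0,0,0,0,0,0,0,0,0,0,0,0,0,0,0,0,0,0]'
python3 -m creep '[0,0,-4,0,0,0,0,0,0,-8,0,0,0,0,0,0,-12,0,0,0,0,0,0,-16,0,0,0,0,0,0,-16,0,0,0,0]' 
python3 -m creep '[0,0,0,0,0,0,0,0,0,0,0,0,0,0]'
python3 -c "
from h import *
to([.636,.0083,.15],3.4)"
```

```text
time: 18.65
position: [0.4507, -0.4025, 0.0062]
ee_rot: [0.061, 0.998, -0.001, 0.001]
force: [1.2, 0.2, -0.9]
gripper_width: 0.0637
gripper_force: 0.0
time: 18.98
position: [0.4506, -0.4025, 0.0064]
ee_rot: [0.061, 0.998, -0.001, 0.001]
force: [0.4, 2.3, 10.0]
gripper_width: 0.0569
gripper_force: 63.9
time: 19.4
position: [0.4527, -0.4047, 0.1732]
ee_rot: [0.061, 0.998, -0.004, 0.005]
force: [2.8, -1.1, -2.3]
gripper_width: 0.0566
gripper_force: 67.9
time: 19.57
position: [0.4495, -0.4016, 0.1649]
ee_rot: [0.061, 0.998, -0.0, 0.0]
force: [0.4, 0.1, -4.3]
gripper_width: 0.0566
gripper_force: 67.9
shift [-13.52  42.96   1.47] turn [-0.001  0.001 -0.181] q6 -2.23
```

```bash
python3 -m creep '[-4.5,14.3,0,0,0,-0.1,0,-4.5,14.3,0,0,0,-0.1,0,-4.5,14.3,0,0,0,-0.1,0,-4.5,14.3,0,0,0,-0.1,0,-4.5,14.3,0,0,0,-0.1,0]' >/dev/null
python3 -m creep '[-6,14,0,0,0,-0.08,0,-6,14,0,0,0,-0.08,0,-6,14,0,0,0,-0.08,0,-6,14,0,0,0,-0.08,0,-6,14,0,0,0,-0.08,0]' >/dev/null
python3 -c "
from h import *
to([.636,.0083,.15],3.4)"
```

```text
shift [-6.83 12.65  1.29] turn [ 0.002 -0.002  0.002] q6 -1.89
```

```bash
python3 -m creep '[-6.8,12.4,0,0,0,0,0,-6.8,12.4,0,0,0,0,0,-6.8,12.4,0,0,0,0,0,-6.8,12.4,1,0,0,0,0,-6.8,12.4,1.5,0,0,0,0]' >/dev/null
python3 -m creep '[0,0,0,0,0,0,0,0,0,0,0,0,0,0,0,0,0,0,0,0,0]'
python3 -c "
from h import *
to([.636,.0083,.1075],3.4)"
```

```text
time: 21.07
position: [0.6347, -0.0002, 0.1489]
ee_rot: [-0.029, 1.0, -0.0, -0.001]
force: [0.4, 0.4, -3.1]
gripper_width: 0.0568
gripper_force: 67.7
shift [-0.18  0.84  4.14] turn [-0.    -0.001 -0.002] q6 -1.68
```

```bash
python3 -m creep '[-0.18,0.84,1,0,0,0,0,-0.18,0.84,2.5,0,0,0,0,-0.18,0.84,3.6,0,0,0,0,-0.18,0.84,3.9,0,0,0,0,-0.18,0.84,3.9,0,0,0,0]' >/dev/null
python3 -m creep '[0,0,0,0,0,0,0,0,0,0,0,0,0,0]'
python3 -c "
from h import *
to([.636,.0083,.1065],3.4)"
```

```text
time: 21.65
position: [0.6372, 0.0095, 0.111]
ee_rot: [-0.029, 1.0, -0.0, 0.0]
force: [0.3, -1.1, -2.8]
gripper_width: 0.0565
gripper_force: 67.7
shift [ 0.12 -0.11  0.45] turn [-0.     0.001 -0.001] q6 -1.66
```

```bash
python3 -m creep '[0.12,-0.11,0.1,0,0,0,0,0.12,-0.11,0.3,0,0,0,0,0.12,-0.11,0.4,0,0,0,0,0.12,-0.11,0.45,0,0,0,0,0.12,-0.11,0.45,0,0,0,0]'
python3 -m creep '[0,0,0.05,0,0,0,0,0,0,0.05,0,0,0,0]'
```

```text
time: 22.07
position: [0.6357, 0.0083, 0.1065]
ee_rot: [-0.029, 1.0, -0.0, 0.0]
force: [-4.4, -0.8, 7.2]
gripper_width: 0.0568
gripper_force: 68.8
time: 22.23
position: [0.6357, 0.0084, 0.1065]
ee_rot: [-0.029, 1.0, -0.0, 0.0]
force: [-6.3, -1.2, 13.9]
gripper_width: 0.0571
gripper_force: 69.6
```

```bash
python3 -m creep '[0,0,-0.1,0,0,0,0,0,0,-0.1,0,0,0,0.75,0,0,-0.1,0,0,0,0.85,0,0,-0.1,0,0,0,1,0,0,-0.1,0,0,0,1]' 
python3 -m creep '[0,0,-4,0,0,0,1,0,0,-8,0,0,0,1,0,0,-12,0,0,0,1,0,0,-16,0,0,0,1,0,0,-18,0,0,0,1]' >/dev/null
python3 -m creep '[0,0,0,0,0,0,1,0,0,0,0,0,0,1,0,0,0,0,0,0,1]'
python3 - <<'E'
from h import *
carton(.132,[.66,.01],'w9.png')
to([.4492,.267,.22],13)
E
```

```text
time: 22.65
position: [0.6357, 0.0085, 0.1064]
ee_rot: [-0.029, 1.0, -0.0, 0.0]
force: [-0.0, 0.1, 0.4]
gripper_width: 0.0855
gripper_force: 0.0
time: 23.32
position: [0.6352, 0.0084, 0.2856]
ee_rot: [-0.029, 1.0, 0.0, -0.001]
force: [-0.4, -0.2, -0.8]
gripper_width: 0.0855
gripper_force: 0.0
c [0.6592 0.011 ] [36.3 27.8] 2.67 area 1011.0
centre [0.6352 0.0099] 2.67
shift [17.02 26.89  6.54] turn [ 0.    -0.002 -0.169] q6 -1.66
```

```bash
python3 -m creep '[8.5,13.4,2,0,0,-0.17,1,8.5,13.4,2,0,0,-0.17,1,8.5,13.4,2,0,0,-0.17,1,8.5,13.4,2,0,0,-0.17,1,8.5,13.4,2,0,0,-0.17,1]' >/dev/null
python3 -c "
from h import *
to([.4492,.267,.21],13)"
```

```text
shift [ 5.75 14.3   5.47] turn [ 0.002 -0.005  0.004] q6 -1.6
```

```bash
python3 -m creep '[5.7,14,5.4,0,0,0,1,5.7,14,5.4,0,0,0,1,5.7,14,5.4,0,0,0,1,5.7,14,5.4,0,0,0,1,5.7,14,5.4,0,0,0,1]' >/dev/null
python3 -m creep '[0,0,0,0,0,0,1,0,0,0,0,0,0,1,0,0,0,0,0,0,1]'
python3 - <<'E'
from h import *
o=look(.008,'p',[.4492,.267],'w10.png')
C,s,a=o[0]; to([*C,-.0035],a)
E
```

```text
time: 24.45
position: [0.4564, 0.2601, 0.2123]
ee_rot: [-0.113, 0.994, -0.0, -0.0]
force: [-0.0, -0.3, -0.9]
gripper_width: 0.0851
gripper_force: 0.0
p [0.4499 0.2676] [123.6  63.3] 13.22 area 6497.0
shift [ 0.48  0.89 21.59] turn [-0.     0.    -0.004] q6 -1.34
```

```bash
python3 -m creep '[0.48,0.89,4,0,0,0,0.89,0.48,0.89,8,0,0,0,0.89,0.48,0.89,12,0,0,0,0.89,0.48,0.89,16,0,0,0,0.89,0.48,0.89,19.5,0,0,0,0.89]' >/dev/null
python3 -m creep '[0,0,1.2,0,0,0,0.89,0,0,1.9,0,0,0,0.89,0,0,1.9,0,0,0,0.89,0,0,1.9,0,0,0,0.89]'
python3 -c "
from h import *
to([.4499,.2676,-.0037],13.2)"
```

```text
time: 25.25
position: [0.4499, 0.2681, -0.001]
ee_rot: [-0.113, 0.994, 0.0, 0.0]
force: [-0.6, 0.8, -0.0]
gripper_width: 0.076
gripper_force: 0.0
shift [ 0.02 -0.05  0.27] turn [ 0.     0.001 -0.003] q6 -1.32
```

```bash
python3 -m creep '[0,0,0.27,0,0,0,0.86,0,0,0.27,0,0,0,0.82,0,0,0.27,0,0,0,0,0,0,0.27,0,0,0,0,0,0,0.27,0,0,0,0]'
python3 -m creep '[0,0,0,0,0,0,0,0,0,0,0,0,0,0,0,0,0,0,0,0,0]'
python3 -m creep '[0,0,-4,0,0,0,0,0,0,-8,0,0,0,0,0,0,-12,0,0,0,0,0,0,-16,0,0,0,0,0,0,-19,0,0,0,0]'
python3 -m creep '[0,0,0,0,0,0,0,0,0,0,0,0,0,0]'
python3 -c "
from h import *
to([.6358,.0083,.18],3.4)"
```

```text
time: 25.67
position: [0.4499, 0.2686, -0.0027]
ee_rot: [-0.114, 0.993, 0.0, 0.001]
force: [-0.8, -3.1, 17.9]
gripper_width: 0.0616
gripper_force: 60.7
time: 25.92
position: [0.4498, 0.2686, -0.0028]
ee_rot: [-0.114, 0.993, 0.0, 0.001]
force: [-1.9, -3.2, 19.3]
gripper_width: 0.062
gripper_force: 60.7
time: 26.33
position: [0.4496, 0.2687, 0.1898]
ee_rot: [-0.114, 0.993, 0.001, 0.002]
force: [0.6, 0.5, -1.9]
gripper_width: 0.0615
gripper_force: 67.2
time: 26.5
position: [0.4502, 0.2689, 0.1883]
ee_rot: [-0.114, 0.993, 0.001, 0.002]
force: [-0.6, -0.3, -0.8]
gripper_width: 0.0616
gripper_force: 67.2
shift [-12.18 -29.59   0.85] turn [0.002 0.005 0.169] q6 -1.32
```

```bash
python3 -m creep '[-6,-14.8,0,0,0,0.17,0,-6,-14.8,0,0,0,0.17,0,-6,-14.8,0,0,0,0.17,0,-6,-14.8,0,0,0,0.17,0,-6,-14.8,0,0,0,0.17,0]' >/dev/null
python3 -c "
from h import *
to([.6358,.0083,.17],3.4)"
```

```text
shift [ -8.51 -12.98   1.48] turn [-0.001  0.    -0.004] q6 -1.44
```

```bash
python3 -m creep '[-8.5,-12.7,0,0,0,0,0,-8.5,-12.7,0,0,0,0,0,-8.5,-12.7,0,0,0,0,0,-8.5,-12.7,0.7,0,0,0,0,-8.5,-12.7,1.5,0,0,0,0]' >/dev/null
python3 -m creep '[0,0,1,0,0,0,0,0,0,1,0,0,0,0,0,0,1,0,0,0,0]'
python3 -c "
from h import *
to([.6358,.0083,.131],3.4)"
```

```text
time: 27.58
position: [0.6317, 0.0168, 0.1594]
ee_rot: [-0.029, 1.0, 0.0, -0.002]
force: [0.2, 0.4, -0.6]
gripper_width: 0.0615
gripper_force: 67.2
shift [-0.37 -0.88  2.84] turn [ 0.    -0.003 -0.   ] q6 -1.65
```

```bash
python3 -m creep '[-0.4,-0.7,0.8,0,0,0,0,-0.4,-0.7,1.6,0,0,0,0,-0.4,-0.7,2.3,0,0,0,0,-0.4,-0.7,2.5,0,0,0,0,-0.4,-0.7,2.5,0,0,0,0]' >/dev/null
python3 -m creep '[0,0,0,0,0,0,0,0,0,0,0,0,0,0]'
python3 -c "
from h import *
to([.6358,.0083,.129],3.4)"
```

```text
time: 28.17
position: [0.6378, 0.0093, 0.136]
ee_rot: [-0.029, 1.0, -0.0, 0.0]
force: [-0.4, -0.8, -1.5]
gripper_width: 0.0617
gripper_force: 67.2
shift [ 0.21 -0.08  0.7 ] turn [-0.     0.    -0.001] q6 -1.66
```

```bash
python3 -m creep '[0.2,-0.1,0.2,0,0,0,0,0.2,-0.1,0.5,0,0,0,0,0.2,-0.1,0.65,0,0,0,0,0.2,-0.1,0.7,0,0,0,0,0.2,-0.1,0.7,0,0,0,0]'
python3 -m creep '[0,0,0.05,0,0,0,0,0,0,0.05,0,0,0,0]'
```

```text
time: 28.58
position: [0.6356, 0.0079, 0.1294]
ee_rot: [-0.029, 1.0, -0.0, 0.0]
force: [-5.1, -1.6, 12.9]
gripper_width: 0.0619
gripper_force: 68.7
time: 28.75
position: [0.6356, 0.0079, 0.1293]
ee_rot: [-0.029, 1.0, -0.0, 0.0]
force: [-7.8, -0.2, 19.6]
gripper_width: 0.0616
gripper_force: 69.5
```

```bash
python3 -m creep '[0,0,-0.1,0,0,0,0,0,0,-0.1,0,0,0,0.8,0,0,-0.1,0,0,0,0.85,0,0,-0.1,0,0,0,1,0,0,-0.1,0,0,0,1]' 
python3 -m creep '[0,0,-4,0,0,0,1,0,0,-8,0,0,0,1,0,0,-12,0,0,0,1,0,0,-15,0,0,0,1,0,0,-15,0,0,0,1]' >/dev/null
python3 -m creep '[0,0,0,0,0,0,1,0,0,0,0,0,0,1,0,0,0,0,0,0,1]'
python3 - <<'E'
from h import *
T=tool();c=save('wrist','w11.png');W=T@c['tool_from_camera']
cv2.imwrite('pics/w11c.png',c['img'][80:280,190:460,::-1])
h=cv2.cvtColor(c['img'],cv2.COLOR_RGB2HSV)
m=((h[:,:,1]<45)&(h[:,:,2]<200)&(h[:,:,2]>60)).astype(np.uint8)
to([.5642,.403,.22],-4.3)
E
```

```text
time: 29.17
position: [0.6357, 0.008, 0.129]
ee_rot: [-0.029, 1.0, 0.0, -0.0]
force: [0.4, 1.6, -0.6]
gripper_width: 0.0854
gripper_force: 0.0
time: 29.83
position: [0.635, 0.0081, 0.2777]
ee_rot: [-0.029, 1.0, 0.0, -0.001]
force: [0.2, 1.2, -0.4]
gripper_width: 0.0853
gripper_force: 0.0
shift [ 4.75 39.84  5.79] turn [ 0.    -0.003  0.133] q6 -1.66
```

View pics/w11c.png

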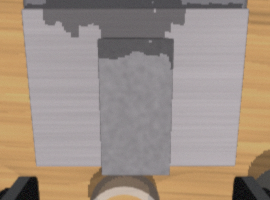

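The second sheet lies square on the stack, at crop pixels (98,37) to (172,175). Next is carton A.

```bash
python3 -m creep '[2.4,20,3,0,0,0.13,1,2.4,20,3,0,0,0.13,1,2.4,20,3,0,0,0.13,1,2.4,20,3,0,0,0.13,1,2.4,20,3,0,0,0.13,1]' >/dev/null
python3 -c "
from h import *
to([.5642,.403,.22],-4.3)"
```

```text
shift [ 4.87 19.2   2.76] turn [-0.001 -0.002  0.003] q6 -1.21
```

```bash
python3 -m creep '[4.8,19,2.8,0,0,0,1,4.8,19,2.8,0,0,0,1,4.8,19,2.8,0,0,0,1,4.8,19,2.8,0,0,0,1,4.8,19,2.8,0,0,0,1]' >/dev/null
python3 -m creep '[0,0,0,0,0,0,1,0,0,0,0,0,0,1,0,0,0,0,0,0,1]'
python3 - <<'E'
from h import *
C,a=carton(.032,[.587,.404],'w12.png'); to([*C,.004],a)
E
```

```text
time: 30.97
position: [0.5655, 0.3987, 0.2201]
ee_rot: [0.036, 0.999, -0.001, -0.001]
force: [0.3, -0.2, 1.0]
gripper_width: 0.0854
gripper_force: 0.0
c [0.5876 0.4044] [35.1 28.3] -4.04 area 812.0
centre [0.5637 0.4061] -4.04
shift [ 0.26  0.79 21.65] turn [-0.001 -0.001 -0.002] q6 -0.93
```

```bash
python3 -m creep '[0.26,0.75,4,0,0,0,1,0.26,0.75,8,0,0,0,1,0.26,0.75,12,0,0,0,1,0.26,0.75,16,0,0,0,1,0.26,0.75,19.5,0,0,0,1]' >/dev/null
python3 -m creep '[0,0,1.2,0,0,0,1,0,0,2.1,0,0,0,1,0,0,2.1,0,0,0,1,0,0,2.1,0,0,0,0,0,0,2.1,0,0,0,0]' 
python3 -m creep '[0,0,0,0,0,0,0,0,0,0,0,0,0,0,0,0,0,0,0,0,0,0,0,0,0,0,0,0]'
python3 -m creep '[0,0,-4,0,0,0,0,0,0,-8,0,0,0,0,0,0,-12,0,0,0,0,0,0,-16,0,0,0,0,0,0,-19,0,0,0,0]' 
python3 -m creep '[0,0,0,0,0,0,0,0,0,0,0,0,0,0]'
python3 -c "
from h import *
to([.636,.0083,.19],3.4)"
```

```text
time: 31.85
position: [0.5653, 0.4075, 0.0075]
ee_rot: [0.036, 0.999, 0.001, 0.001]
force: [-0.6, -0.1, 0.0]
gripper_width: 0.064
gripper_force: 0.0
time: 32.18
position: [0.5651, 0.4075, 0.0078]
ee_rot: [0.036, 0.999, 0.001, 0.001]
force: [-0.2, -3.6, 10.3]
gripper_width: 0.0567
gripper_force: 64.3
time: 32.6
position: [0.5646, 0.4075, 0.2006]
ee_rot: [0.036, 0.999, 0.001, 0.002]
force: [1.1, 1.3, -2.4]
gripper_width: 0.0571
gripper_force: 68.3
time: 32.77
position: [0.565, 0.4077, 0.1988]
ee_rot: [0.036, 0.999, 0.002, 0.002]
force: [0.1, -0.1, -3.8]
gripper_width: 0.0565
gripper_force: 68.4
shift [ -9.95 -39.33   0.79] turn [ 0.003  0.005 -0.131] q6 -0.92
```

```bash
python3 -m creep '[-5,-19.7,0,0,0,-0.13,0,-5,-19.7,0,0,0,-0.13,0,-5,-19.7,0,0,0,-0.13,0,-5,-19.7,0,0,0,-0.13,0,-5,-19.7,0,0,0,-0.13,0]' >/dev/null
python3 -c "
from h import *
to([.6372,.0083,.19],3.4)"
```

```text
shift [ -2.7  -19.81   0.42] turn [-0.001 -0.002 -0.001] q6 -1.35
```

```bash
python3 -m creep '[-2.7,-19.5,0.3,0,0,0,0,-2.7,-19.5,0.3,0,0,0,0,-2.7,-19.5,0.3,0,0,0,0,-2.7,-19.5,0.3,0,0,0,0,-2.7,-19.5,0.3,0,0,0,0]' >/dev/null
python3 -m creep '[0,0,0.5,0,0,0,0,0,0,1,0,0,0,0,0,0,1,0,0,0,0]'
python3 -c "
from h import *
to([.6372,.0083,.15],3.4)"
```

```text
time: 33.85
position: [0.6365, 0.0138, 0.1803]
ee_rot: [-0.029, 1.0, 0.0, -0.002]
force: [-0.4, 0.6, -3.1]
gripper_width: 0.0568
gripper_force: 68.2
shift [-0.05 -0.56  3.03] turn [ 0.001 -0.003 -0.002] q6 -1.65
```

```bash
python3 -m creep '[-0.1,-0.5,0.8,0,0,0,0,-0.1,-0.5,1.6,0,0,0,0,-0.1,-0.5,2.2,0,0,0,0,-0.1,-0.5,2.5,0,0,0,0,-0.1,-0.5,2.5,0,0,0,0]' >/dev/null
python3 -m creep '[0,0,0,0,0,0,0,0,0,0,0,0,0,0]'
python3 -c "
from h import *
to([.6372,.0083,.148],3.4)"
```

```text
time: 34.43
position: [0.6393, 0.009, 0.1575]
ee_rot: [-0.029, 1.0, -0.0, 0.0]
force: [0.1, -0.3, -2.3]
gripper_width: 0.0566
gripper_force: 68.3
shift [ 0.22 -0.06  0.95] turn [-0.     0.    -0.001] q6 -1.66
```

```bash
python3 -m creep '[0.22,-0.07,0.3,0,0,0,0,0.22,-0.07,0.6,0,0,0,0,0.22,-0.07,0.85,0,0,0,0,0.22,-0.07,0.95,0,0,0,0,0.22,-0.07,0.95,0,0,0,0]'
python3 -m creep '[0,0,0.05,0,0,0,0,0,0,0.05,0,0,0,0]'
```

```text
time: 34.85
position: [0.6368, 0.008, 0.1479]
ee_rot: [-0.029, 1.0, 0.0, -0.0]
force: [-3.2, 0.3, 3.4]
gripper_width: 0.0566
gripper_force: 68.8
time: 35.02
position: [0.6368, 0.0079, 0.1479]
ee_rot: [-0.029, 1.0, 0.0, -0.0]
force: [-6.9, 0.1, 11.5]
gripper_width: 0.0564
gripper_force: 69.8
```

Next: release, rise, check, and go to the third sheet.

```bash
python3 -m creep '[0,0,-0.05,0,0,0,0,0,0,-0.05,0,0,0,0.75,0,0,-0.05,0,0,0,0.85,0,0,-0.05,0,0,0,1,0,0,-0.05,0,0,0,1]' 
python3 -m creep '[0,0,-4,0,0,0,1,0,0,-8,0,0,0,1,0,0,-12,0,0,0,1,0,0,-15,0,0,0,1,0,0,-15,0,0,0,1]' >/dev/null
python3 -m creep '[0,0,0,0,0,0,1,0,0,0,0,0,0,1,0,0,0,0,0,0,1]'
python3 - <<'E'
from h import *
carton(.172,[.66,.01],'w13.png')
to([.6178,.256,.22],-5.1)
E
```

```text
time: 35.43
position: [0.6371, 0.008, 0.1476]
ee_rot: [-0.029, 1.0, 0.0, 0.0]
force: [0.3, 1.1, 0.9]
gripper_width: 0.0855
gripper_force: 0.0
time: 36.1
position: [0.6363, 0.008, 0.2963]
ee_rot: [-0.029, 1.0, 0.0, -0.001]
force: [0.3, 0.8, -0.3]
gripper_width: 0.0853
gripper_force: 0.0
c [0.6596 0.0101] [35.9 28.1] 3.36 area 1234.0
centre [0.6356 0.0087] 3.36
shift [ 0.39 24.87  7.62] turn [ 0.    -0.002  0.147] q6 -1.66
```

```bash
python3 -m creep '[0.4,19,2,0,0,0.15,1,0.4,19,2,0,0,0.15,1,0.4,19,2,0,0,0.15,1,0.4,19,2,0,0,0.15,1,0.4,19,2,0,0,0.15,1]' >/dev/null
python3 -m creep '[0.8,5.5,5.6,0,0,0,1,0.8,5.5,5.6,0,0,0,1,0.8,5.5,5.6,0,0,0,1,0.8,5.5,5.6,0,0,0,1]' >/dev/null
python3 -m creep '[0,0,0,0,0,0,1,0,0,0,0,0,0,1,0,0,0,0,0,0,1]'
python3 - <<'E'
from h import *
o=look(.008,'p',[.6178,.256],'w14.png')
C,s,a=o[0]; to([*C,-.0035],a)
E
```

```text
time: 37.15
position: [0.6198, 0.252, 0.2227]
ee_rot: [0.047, 0.999, 0.0, 0.001]
force: [-0.3, 0.0, 0.5]
gripper_width: 0.0855
gripper_force: 0.0
p [0.6189 0.2563] [124.1  63.4] -4.97 area 6102.5
shift [ 0.15  0.41 22.62] turn [ 0.     0.001 -0.006] q6 -1.14
```

```bash
python3 -m creep '[0.15,0.41,4,0,0,0,0.89,0.15,0.41,8,0,0,0,0.89,0.15,0.41,12,0,0,0,0.89,0.15,0.41,16,0,0,0,0.89,0.15,0.41,20,0,0,0,0.89]' >/dev/null
python3 -m creep '[0,0,1.5,0,0,0,0.89,0,0,2.4,0,0,0,0.89,0,0,2.4,0,0,0,0.89,0,0,2.4,0,0,0,0.89]'
python3 -c "
from h import *
to([.6189,.2563,-.003],-5)"
```

```text
time: 37.95
position: [0.6192, 0.2573, -0.0006]
ee_rot: [0.046, 0.999, 0.0, 0.001]
force: [0.9, 0.2, 1.4]
gripper_width: 0.0763
gripper_force: 0.0
shift [ 0.02 -0.11  0.24] turn [ 0.001  0.002 -0.005] q6 -1.13
```

```bash
python3 -m creep '[0,-0.1,0.25,0,0,0,0.86,0,-0.1,0.25,0,0,0,0.82,0,-0.1,0.25,0,0,0,0,0,-0.1,0.25,0,0,0,0,0,-0.1,0.25,0,0,0,0]'
python3 -m creep '[0,0,0,0,0,0,0,0,0,0,0,0,0,0,0,0,0,0,0,0,0]'
python3 -m creep '[0,0,-4,0,0,0,0,0,0,-8,0,0,0,0,0,0,-12,0,0,0,0,0,0,-16,0,0,0,0,0,0,-20,0,0,0,0]'
python3 -m creep '[0,0,-2,0,0,0,0,0,0,-2,0,0,0,0,0,0,-2,0,0,0,0]'
python3 -c "
from h import *
to([.6358,.0083,.22],3.4)"
```

```text
time: 38.37
position: [0.6188, 0.2564, -0.0025]
ee_rot: [0.046, 0.999, 0.0, 0.001]
force: [-3.4, -3.5, 17.3]
gripper_width: 0.0617
gripper_force: 61.7
time: 38.62
position: [0.6188, 0.2564, -0.0026]
ee_rot: [0.046, 0.999, 0.0, 0.001]
force: [-2.9, -2.8, 16.9]
gripper_width: 0.0615
gripper_force: 61.7
time: 39.03
position: [0.6176, 0.2561, 0.1983]
ee_rot: [0.046, 0.999, 0.0, 0.001]
force: [0.7, 0.5, -0.1]
gripper_width: 0.0612
gripper_force: 66.8
time: 39.28
position: [0.6185, 0.2564, 0.2176]
ee_rot: [0.046, 0.999, 0.001, 0.002]
force: [-1.0, 1.0, -1.4]
gripper_width: 0.0618
gripper_force: 66.9
shift [ -3.99 -24.55  -0.27] turn [ 0.001  0.004 -0.151] q6 -1.13
```

```bash
python3 -m creep '[-3.2,-19,0,0,0,-0.15,0,-3.2,-19,0,0,0,-0.15,0,-3.2,-19,0,0,0,-0.15,0,-3.2,-19,0,0,0,-0.15,0,-3.2,-19,0,0,0,-0.15,0]' >/dev/null
python3 -c "
from h import *
to([.6358,.0083,.2],3.4)"
```

```text
shift [-0.16 -5.26  1.39] turn [-0.001 -0.002 -0.002] q6 -1.58
```

```bash
python3 -m creep '[-0.2,-4.7,1.2,0,0,0,0,-0.2,-4.7,1.2,0,0,0,0,-0.2,-4.7,2,0,0,0,0,-0.2,-4.7,2,0,0,0,0,-0.2,-4.7,2,0,0,0,0]' >/dev/null
python3 -m creep '[0,0,0,0,0,0,0,0,0,0,0,0,0,0]'
python3 -c "
from h import *
to([.6358,.0083,.1695],3.4)"
```

```text
time: 40.28
position: [0.637, 0.0184, 0.1953]
ee_rot: [-0.03, 1.0, 0.0, 0.0]
force: [-0.1, -0.4, -0.1]
gripper_width: 0.0613
gripper_force: 66.9
shift [ 0.18 -1.    2.58] turn [0. 0. 0.] q6 -1.65
```

```bash
python3 -m creep '[0.15,-1,0.7,0,0,0,0,0.15,-1,1.4,0,0,0,0,0.15,-1,1.8,0,0,0,0,0.15,-1,1.8,0,0,0,0,0.15,-1,1.8,0,0,0,0]' >/dev/null
python3 -m creep '[0,0,0,0,0,0,0,0,0,0,0,0,0,0]'
python3 -c "
from h import *
to([.6358,.0083,.1695],3.4)"
```

```text
time: 40.87
position: [0.6363, 0.0072, 0.1774]
ee_rot: [-0.029, 1.0, 0.0, 0.0]
force: [-0.4, -0.6, -0.5]
gripper_width: 0.0613
gripper_force: 66.9
shift [0.04 0.11 0.79] turn [-0.     0.    -0.001] q6 -1.67
```

```bash
python3 -m creep '[0.04,0.1,0.2,0,0,0,0,0.04,0.1,0.5,0,0,0,0,0.04,0.1,0.7,0,0,0,0,0.04,0.1,0.8,0,0,0,0,0.04,0.1,0.8,0,0,0,0]'
python3 -m creep '[0,0,0.05,0,0,0,0,0,0,0.05,0,0,0,0]'
```

```text
time: 41.28
position: [0.6355, 0.0082, 0.1696]
ee_rot: [-0.029, 1.0, 0.0, 0.0]
force: [-3.3, -0.3, 7.5]
gripper_width: 0.0616
gripper_force: 67.8
time: 41.45
position: [0.6356, 0.0082, 0.1695]
ee_rot: [-0.029, 1.0, 0.0, 0.0]
force: [-6.1, 0.5, 14.7]
gripper_width: 0.0618
gripper_force: 68.6
```

```bash
python3 -m creep '[0,0,-0.1,0,0,0,0,0,0,-0.1,0,0,0,0.8,0,0,-0.1,0,0,0,0.85,0,0,-0.1,0,0,0,1,0,0,-0.1,0,0,0,1]' 
python3 -m creep '[0,0,-4,0,0,0,1,0,0,-8,0,0,0,1,0,0,-12,0,0,0,1,0,0,-12,0,0,0,1,0,0,-12,0,0,0,1]'
python3 - <<'E'
from h import *
to([.4485,.395,.24],8.8)
E
```

```text
time: 41.87
position: [0.6356, 0.0081, 0.1695]
ee_rot: [-0.029, 1.0, 0.0, -0.0]
force: [-0.6, -0.1, 0.6]
gripper_width: 0.0853
gripper_force: 0.0
time: 42.28
position: [0.637, 0.0081, 0.2924]
ee_rot: [-0.029, 1.0, -0.0, 0.002]
force: [-0.1, 0.7, -1.6]
gripper_width: 0.0857
gripper_force: 0.0
shift [16.59 39.73  5.14] turn [-0.001  0.005 -0.095] q6 -1.66
```

```bash
python3 -m creep '[8,19,0,0,0,-0.09,1,8,19,0,0,0,-0.09,1,8,19,0,0,0,-0.09,1,8,19,0,0,0,-0.09,1,8,19,0,0,0,-0.09,1]' >/dev/null
python3 -c "
from h import *
to([.4485,.395,.21],8.8)"
```

```text
shift [ 6.36 21.22  7.85] turn [-0.    -0.002 -0.006] q6 -1.43
```

```bash
python3 -m creep '[6.2,19,7.5,0,0,0,1,6.2,19,7.5,0,0,0,1,6.2,19,7.5,0,0,0,1,6.2,19,7.5,0,0,0,1,6.2,19,7.5,0,0,0,1]' >/dev/null
python3 -m creep '[0,1.5,0,0,0,0,1,0,1.5,0,0,0,0,1,0,1.5,0,0,0,0,1,0,1.5,0,0,0,0,1]'
python3 - <<'E'
from h import *
C,a=carton(.032,[.47,.399],'w15.png',.08); to([*C,.006],a)
E
```

```text
time: 43.45
position: [0.4555, 0.3816, 0.2161]
ee_rot: [-0.074, 0.997, -0.0, -0.0]
force: [-0.0, -0.1, 0.4]
gripper_width: 0.0855
gripper_force: 0.0
c [0.4693 0.398 ] [35.5 27.3] 8.52 area 852.5
centre [0.4456 0.3944] 8.52
shift [ 0.81  1.45 21.04] turn [-0.    -0.    -0.001] q6 -1.07
```

```bash
python3 -m creep '[0.8,1.4,4,0,0,0,1,0.8,1.4,8,0,0,0,1,0.8,1.4,12,0,0,0,1,0.8,1.4,16,0,0,0,1,0.8,1.4,18.5,0,0,0,1]' >/dev/null
python3 -m creep '[0,0,1.5,0,0,0,1,0,0,2.3,0,0,0,1,0,0,2.3,0,0,0,1]'
python3 - <<'E'
from h import *
to([.4456,.3944,.006],8.5)
E
```

```text
time: 44.17
position: [0.4453, 0.3937, 0.0073]
ee_rot: [-0.073, 0.997, -0.001, -0.001]
force: [0.1, -1.3, -0.3]
gripper_width: 0.086
gripper_force: 0.0
shift [-0.04  0.07  0.13] turn [-0.001 -0.002 -0.002] q6 -1.04
```

```bash
python3 -m creep '[0,0,0.1,0,0,0,1,0,0,0.1,0,0,0,0,0,0,0.1,0,0,0,0,0,0,0.1,0,0,0,0,0,0,0.1,0,0,0,0]' 
python3 -m creep '[0,0,0,0,0,0,0,0,0,0,0,0,0,0]'
python3 -m creep '[0,0,-4,0,0,0,0,0,0,-8,0,0,0,0,0,0,-12,0,0,0,0,0,0,-16,0,0,0,0,0,0,-20,0,0,0,0]' 
python3 -m creep '[0,0,-4,0,0,0,0,0,0,-4,0,0,0,0,0,0,-4,0,0,0,0]'
python3 -c "
from h import *
to([.636,.0083,.245],3.4)"
```

```text
time: 44.58
position: [0.446, 0.3955, 0.0091]
ee_rot: [-0.074, 0.997, 0.001, 0.001]
force: [-0.5, -3.6, 12.3]
gripper_width: 0.0563
gripper_force: 63.2
time: 44.75
position: [0.446, 0.3955, 0.0091]
ee_rot: [-0.074, 0.997, 0.001, 0.001]
force: [-1.0, -4.0, 12.5]
gripper_width: 0.0567
gripper_force: 63.2
time: 45.17
position: [0.4449, 0.3948, 0.2102]
ee_rot: [-0.074, 0.997, 0.0, 0.0]
force: [0.8, 2.2, -3.6]
gripper_width: 0.0568
gripper_force: 67.8
time: 45.42
position: [0.4462, 0.3959, 0.2506]
ee_rot: [-0.074, 0.997, 0.002, 0.002]
force: [-0.6, -0.5, -3.4]
gripper_width: 0.0564
gripper_force: 68.0
shift [-13.04 -41.15   0.51] turn [0.003 0.005 0.089] q6 -1.04
```

```bash
python3 -m creep '[-6.2,-19.6,0,0,0,0.09,0,-6.2,-19.6,0,0,0,0.09,0,-6.2,-19.6,0,0,0,0.09,0,-6.2,-19.6,0,0,0,0.09,0,-6.2,-19.6,0,0,0,0.09,0]' >/dev/null
python3 -c "
from h import *
to([.6364,.0083,.235],3.4)"
```

```text
shift [ -8.95 -20.54   1.1 ] turn [-0.001 -0.002 -0.001] q6 -1.31
```

```bash
python3 -m creep '[-8,-18.5,0,0,0,0,0,-8,-18.5,0,0,0,0,0,-8,-18.5,0,0,0,0,0,-8,-18.5,0,0,0,0,0,-8,-18.5,0,0,0,0,0]' >/dev/null
python3 -m creep '[-0.9,-1.7,0,0,0,0,0,-0.9,-1.7,1,0,0,0,0,-0.9,-1.7,1,0,0,0,0,-0.9,-1.7,1,0,0,0,0]'
python3 -c "
from h import *
to([.6364,.0083,.2],3.4)"
```

```text
time: 46.58
position: [0.6346, 0.0144, 0.2357]
ee_rot: [-0.029, 1.0, 0.0, -0.002]
force: [-0.6, -0.3, -2.6]
gripper_width: 0.0568
gripper_force: 67.8
shift [-0.15 -0.62  3.57] turn [ 0.001 -0.004 -0.001] q6 -1.65
```

```bash
python3 -m creep '[-0.2,-0.5,1.2,0,0,0,0,-0.2,-0.5,2.4,0,0,0,0,-0.2,-0.5,3,0,0,0,0,-0.2,-0.5,3.2,0,0,0,0,-0.2,-0.5,3.2,0,0,0,0]' >/dev/null
python3 -m creep '[0,0,0,0,0,0,0,0,0,0,0,0,0,0]'
python3 -c "
from h import *
to([.6364,.0083,.189],3.4)"
```

```text
time: 47.17
position: [0.6387, 0.0092, 0.2059]
ee_rot: [-0.029, 1.0, -0.0, 0.0]
force: [-0.8, 0.2, -2.9]
gripper_width: 0.0567
gripper_force: 67.9
shift [ 0.24 -0.08  1.69] turn [-0.     0.001 -0.001] q6 -1.66
```

```bash
python3 -m creep '[0.24,-0.08,0.5,0,0,0,0,0.24,-0.08,1,0,0,0,0,0.24,-0.08,1.4,0,0,0,0,0.24,-0.08,1.6,0,0,0,0,0.24,-0.08,1.6,0,0,0,0]'
python3 -m creep '[0,0,0.08,0,0,0,0,0,0,0.08,0,0,0,0,0,0,0.08,0,0,0,0]'
```

```text
time: 47.58
position: [0.6359, 0.0081, 0.1894]
ee_rot: [-0.029, 1.0, -0.0, -0.0]
force: [-0.3, -0.1, -3.0]
gripper_width: 0.0569
gripper_force: 67.9
time: 47.83
position: [0.6361, 0.0081, 0.1892]
ee_rot: [-0.029, 1.0, 0.0, 0.0]
force: [-4.2, 0.2, 7.1]
gripper_width: 0.0564
gripper_force: 69.0
```

```bash
python3 -m creep '[0,0,0,0,0,0,0,0,0,0,0,0,0,0.75,0,0,0,0,0,0,0.85,0,0,0,0,0,0,1,0,0,0,0,0,0,1]' 
python3 -m creep '[0,0,-4,0,0,0,1,0,0,-8,0,0,0,1,0,0,-12,0,0,0,1,0,0,-12,0,0,0,1,0,0,-12,0,0,0,1]' >/dev/null
python3 -m creep '[0,0,0,0,0,0,1,0,0,0,0,0,0,1]'
python3 - <<'E'
from h import *
carton(.212,[.66,.01],'w16.png')
c=save('scene','s16.png'); d=save('top','t16.png')
cv2.imwrite('pics/s16c.png',np.hstack([cv2.resize(c['img'][60:300,180:480,::-1],(500,400)),cv2.resize(d['img'][140:280,245:350,::-1],(300,400))]))
to([.479,.079,.3],3.4)
E
```

```text
time: 48.25
position: [0.6362, 0.0081, 0.1886]
ee_rot: [-0.029, 1.0, -0.0, 0.0]
force: [0.0, -0.8, 0.1]
gripper_width: 0.0853
gripper_force: 0.0
time: 48.83
position: [0.6354, 0.0081, 0.3075]
ee_rot: [-0.029, 1.0, 0.0, -0.001]
force: [-0.1, -0.1, -0.0]
gripper_width: 0.0854
gripper_force: 0.0
c [0.6591 0.0102] [35.3 28.1] 3.35 area 1458.5
centre [0.6351 0.0088] 3.35
shift [15.22  7.99  0.78] turn [ 0.    -0.002 -0.001] q6 -1.66
```

View pics/s16c.png

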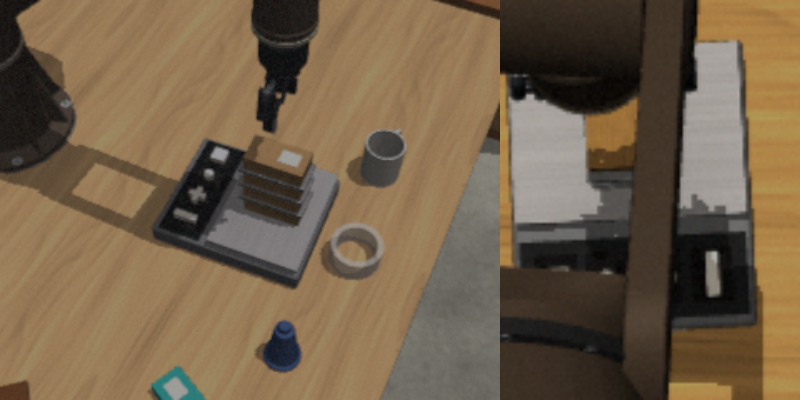

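The stack of four cartons and three sheets stands square; in this crop it's at (278,180), and the bystanders haven't moved. Next are the keys, starting with square.

```bash
python3 -m creep '[15.2,8,0,0,0,0,0,15.2,8,0,0,0,0,0,15.2,8,0,0,0,0,0,15.2,8,0,0,0,0,0,15.2,8,0,0,0,0,0]' >/dev/null
python3 -m creep '[0,0,4,0,0,0,0,0,0,8,0,0,0,0,0,0,12,0,0,0,0,0,0,16,0,0,0,0,0,0,19.5,0,0,0,0]' >/dev/null
python3 -m creep '[0,0,0,0,0,0,0,0,0,0,0,0,0,0,0,0,0,0,0,0,0]'
python3 - <<'E'
from h import *
T=tool();c=save('wrist','w17.png');W=T@c['tool_from_camera']
h=cv2.cvtColor(c['img'],cv2.COLOR_RGB2HSV);w=((h[:,:,1]<60)&(h[:,:,2]>140)).astype(np.uint8)
n,l,st,ce=cv2.connectedComponentsWithStats(w)
for i in range(1,n):
    p=ray(c,ce[i],.058,W)[0]
    if 300<st[i,4]<4000 and .46<p[0]<.5: print(st[i,2:],p.round(4))
to([.4795,.08,.054],3.4)
E
```

```text
time: 50.07
position: [0.4805, 0.0792, 0.115]
ee_rot: [-0.029, 1.0, 0.0, 0.0]
force: [0.5, 0.2, 1.0]
gripper_width: -0.0001
gripper_force: 0.0
[  30  134 1135] [0.4908 0.116  0.058 ]
[  36   68 1506] [ 0.4889 -0.0812  0.058 ]
[  55   50 1481] [ 0.4865 -0.0277  0.058 ]
[  47   44 2004] [0.4795 0.0802 0.058 ]
[ 31  30 685] [0.4832 0.0265 0.058 ]
shift [0.16 0.08 6.16] turn [ 0.     0.002 -0.001] q6 -1.53
```

Same key positions, and round has sprung back. Press square, then plus, then bar.

```bash
python3 -m creep '[0.1,0.05,4,0,0,0,0,0.1,0.05,5.8,0,0,0,0,0.1,0.05,6.2,0,0,0,0,0.1,0.05,6.4,0,0,0,0,0.1,0.05,6.5,0,0,0,0]'
python3 -m creep '[0,0,0.1,0,0,0,0,0,0,0.2,0,0,0,0,0,0,0.2,0,0,0,0]'
```

```text
time: 50.53
position: [0.4796, 0.0797, 0.0516]
ee_rot: [-0.029, 1.0, 0.0, 0.001]
force: [-12.8, -1.5, 48.4]
gripper_width: 0.0003
gripper_force: 24.3
time: 50.78
position: [0.4797, 0.0797, 0.0512]
ee_rot: [-0.029, 1.0, 0.0, 0.002]
force: [-17.8, -3.5, 70.5]
gripper_width: 0.0002
gripper_force: 34.9
```

```bash
python3 -m creep '[0,0,-2,0,0,0,0,0,0,-5,0,0,0,0,0,0,-5,0,0,0,0,0,0,-5,0,0,0,0]'
python3 -c "
from h import *
to([.4865,-.0277,.1],3.4)"
```

```text
time: 51.12
position: [0.4811, 0.0798, 0.1003]
ee_rot: [-0.029, 1.0, 0.0, 0.003]
force: [0.7, -0.2, -0.4]
gripper_width: -0.0001
gripper_force: 0.0
shift [  0.09 -10.76   0.03] turn [ 0.     0.006 -0.001] q6 -1.53
```

```bash
python3 -m creep '[0.1,-10.8,0,0,0,0,0,0.1,-10.8,0,0,0,0,0,0.1,-10.8,0,0,0,0,0,0.1,-10.8,0,0,0,0,0,0.1,-10.8,0,0,0,0,0]' >/dev/null
python3 -m creep '[0,0,0,0,0,0,0,0,0,0,0,0,0,0]'
python3 -c "
from h import *
to([.4865,-.0277,.052],3.4)"
```

```text
time: 51.7
position: [0.4839, -0.0276, 0.0969]
ee_rot: [-0.029, 1.0, 0.0, -0.0]
force: [0.1, 0.8, -0.5]
gripper_width: 0.0002
gripper_force: 0.0
shift [-0.26 -0.03  4.49] turn [ 0. -0. -0.] q6 -1.75
```

```bash
python3 -m creep '[-0.25,0,3,0,0,0,0,-0.25,0,4,0,0,0,0,-0.25,0,4.5,0,0,0,0,-0.25,0,4.7,0,0,0,0,-0.25,0,4.8,0,0,0,0]'
python3 -m creep '[0,0,0.05,0,0,0,0,0,0,0.05,0,0,0,0,0,0,0.05,0,0,0,0]'
```

```text
time: 52.12
position: [0.4862, -0.0273, 0.0508]
ee_rot: [-0.03, 1.0, 0.0, -0.0]
force: [-16.9, 5.1, 86.6]
gripper_width: -0.0002
gripper_force: 43.4
time: 52.37
position: [0.4862, -0.0273, 0.051]
ee_rot: [-0.03, 1.0, 0.0, 0.0]
force: [-15.8, 5.0, 77.6]
gripper_width: 0.0003
gripper_force: 38.8
```

```bash
python3 -m creep '[0,0,-2,0,0,0,0,0,0,-5,0,0,0,0,0,0,-5,0,0,0,0,0,0,-5,0,0,0,0]' >/dev/null
python3 -m creep '[-0.1,-5.4,0,0,0,0,0,-0.1,-5.4,0,0,0,0,0,-0.1,-5.4,0,0,0,0,0,-0.1,-5.4,0,0,0,0,0,-0.1,-5.4,0,0,0,0,0]'
python3 -c "
from h import *
to([.4888,-.0812,.052],3.4)"
```

```text
time: 53.12
position: [0.4898, -0.0814, 0.0976]
ee_rot: [-0.029, 1.0, 0.0, -0.001]
force: [0.5, 0.9, 0.3]
gripper_width: -0.0001
gripper_force: 0.0
shift [0.09 0.02 4.56] turn [ 0.001 -0.002 -0.001] q6 -1.85
```

```bash
python3 -m creep '[0.1,0,3,0,0,0,0,0.1,0,4,0,0,0,0,0.1,0,4.5,0,0,0,0,0.1,0,4.65,0,0,0,0,0.1,0,4.7,0,0,0,0]'
python3 -m creep '[0,0,0,0,0,0,0,0,0,0,0,0,0,0]'
```

```text
time: 53.53
position: [0.4884, -0.0811, 0.0519]
ee_rot: [-0.029, 1.0, 0.0, -0.001]
force: [-10.6, 5.4, 36.3]
gripper_width: 0.0
gripper_force: 18.1
time: 53.7
position: [0.4884, -0.0811, 0.0521]
ee_rot: [-0.029, 1.0, 0.0, -0.001]
force: [-8.0, 4.6, 26.3]
gripper_width: 0.0
gripper_force: 13.1
```

```bash
python3 -m creep '[0,0,0.1,0,0,0,0,0,0,0.15,0,0,0,0,0,0,0.15,0,0,0,0]'
python3 -m creep '[0,0,-4,0,0,0,0,0,0,-8,0,0,0,0,0,0,-12,0,0,0,0,0,0,-12,0,0,0,0,0,0,-12,0,0,0,0]' >/dev/null
python3 -m creep '[0,-18,0,0,0,0,0,0,-18,0,0,0,0,0,0,-18,0,0,0,0,0,0,-18,0,0,0,0,0,0,-18,0,0,0,0,0]' >/dev/null
python3 -m creep '[0,0,0,0,0,0,0,0,0,0,0,0,0,0,0,0,0,0,0,0,0]'
python3 - <<'E'
from h import *
c=save('scene','s20.png'); d=save('top','t20.png')
cv2.imwrite('pics/s20c.png',np.hstack([cv2.resize(c['img'][60:300,180:480,::-1],(450,360)),cv2.resize(d['img'][100:300,130:350,::-1],(350,360))]))
E
```

```text
time: 53.95
position: [0.4884, -0.0811, 0.0515]
ee_rot: [-0.029, 1.0, 0.0, -0.001]
force: [-15.1, 6.1, 53.5]
gripper_width: 0.0
gripper_force: 26.9
time: 55.03
position: [0.4993, -0.2605, 0.1688]
ee_rot: [-0.029, 1.0, 0.001, -0.001]
force: [0.2, 0.8, 0.3]
gripper_width: -0.0003
gripper_force: 0.0
```

View pics/s20c.png

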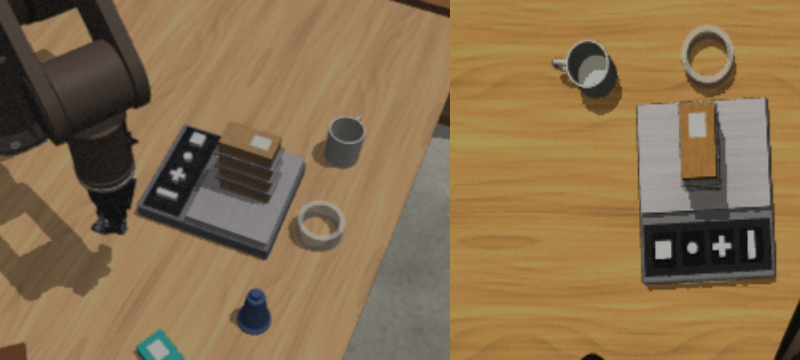

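The stack stands neatly in the middle of the pan at (250,160), all the keys are up, and the mug, thread and tape are where they were. I'm handing the job in.

```bash
python3 -c "
from h import *
print(job.sign_off())"
```

```text
the job is handed in; nothing more can be done
None
```

I zeroed the scale, stacked all four cartons square on the pan with one grey sheet between each, pressed square, plus and bar in that order, and handed the job in at about 55 s; sign-off returned no verdict.

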